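# Depth-check the heatsink blocks and send the tote up

### The job

Check the blind bores of the heatsink blocks on the bench, from the shortest block present to the longest: lower the depth gauge's rod into each bore until it bottoms out and hold it pressed lightly against the bottom for about two seconds. Hang the gauge back in its forked stand, load all the blocks into the black tote at the foot of the ramp, then push the loaded tote up the ramp until its back edge drops behind the lip and it sits level on the deck. Leave everything else on the bench where it is.

Things in the scene. Friction and masses are not known exactly. Their poses are not given: they have to be found in the camera images.
- block_1: loose finned aluminium heatsink block, 34 mm long (its x) by 32 mm wide (its y) by 44 mm tall, about 0.16 kg; plain flat end faces at +-x, fins on the +-y sides; the four blocks differ only in length (34, 44, 54, 64 mm). Origin: centre of the underside, z up. May be absent.
- block_2: loose finned aluminium heatsink block, 44 mm long (its x) by 32 mm wide (its y) by 44 mm tall, about 0.16 kg; plain flat end faces at +-x, fins on the +-y sides; the four blocks differ only in length (34, 44, 54, 64 mm). Origin: centre of the underside, z up. May be absent.
- block_3: loose finned aluminium heatsink block, 54 mm long (its x) by 32 mm wide (its y) by 44 mm tall, about 0.16 kg; plain flat end faces at +-x, fins on the +-y sides; the four blocks differ only in length (34, 44, 54, 64 mm). Origin: centre of the underside, z up. May be absent.
- block_4: loose finned aluminium heatsink block, 64 mm long (its x) by 32 mm wide (its y) by 44 mm tall, about 0.16 kg; plain flat end faces at +-x, fins on the +-y sides; the four blocks differ only in length (34, 44, 54, 64 mm). Origin: centre of the underside, z up. May be absent.
- block_1_bore (a point): centre of the mouth of that block's blind bore, in the middle of its top face, 44 mm above the underside: round, 14 mm diameter, 28 mm deep, flat bottom (16 mm above the underside), 1.5 mm chamfer at the mouth.
- block_2_bore (a point): centre of the mouth of that block's blind bore, in the middle of its top face, 44 mm above the underside: round, 14 mm diameter, 28 mm deep, flat bottom (16 mm above the underside), 1.5 mm chamfer at the mouth.
- block_3_bore (a point): centre of the mouth of that block's blind bore, in the middle of its top face, 44 mm above the underside: round, 14 mm diameter, 28 mm deep, flat bottom (16 mm above the underside), 1.5 mm chamfer at the mouth.
- block_4_bore (a point): centre of the mouth of that block's blind bore, in the middle of its top face, 44 mm above the underside: round, 14 mm diameter, 28 mm deep, flat bottom (16 mm above the underside), 1.5 mm chamfer at the mouth.
- gauge: depth gauge, 0.12 kg, stands vertical. From the tip up: steel rod 9 mm diameter, 50 mm long; round flange 32 mm diameter (50 to 54 mm above the tip); square black grip 16 x 16 mm (54 to 98 mm, faces along its x and y); square cap 28 x 28 x 6 mm (98 to 104 mm). Origin: tip of the rod; z up along the rod.
- gauge_tip (a point): the tip (lower end) of the gauge's rod
- gauge_flange (a point): centre of the underside of the gauge's flange, 50 mm above the tip; it rests on the prongs of the stand
- gauge_grip (a point): middle of the gauge's square grip, 76 mm above the tip
- stand: fixed dark steel stand of the gauge: foot plate 90 x 90 x 10 mm, column at local x = +33 to +47 mm, 50 mm wide, 80 mm tall; two level prongs run from it to -x, each 9 mm wide, 8 mm thick, tops 80 mm above the bench; the 16 mm slot between them is open at the top and at the -x end (15 mm from the fork point). Origin: on the bench below the fork point.
- fork (a point): the fork point: middle of the slot at the level of the prongs' tops, 80 mm above the bench; the gauge hangs here, rod through the slot, underside of its flange on the prongs
- tote: loose black open tray, 94 mm (its x) by 164 mm (its y) by 28 mm tall outside, walls and floor 5 mm, 0.25 kg, on the bench before the ramp, +x uphill, its +x wall 18 to 38 mm short of the ramp's foot. Origin: centre of underside.
- ramp: fixed aluminium ramp. Origin: middle of its foot at bench level; +x uphill. It climbs 16 mm over 80 mm (11 degrees) to a crest, the lip. Side guides 26 mm high, 184 mm apart inside, run along ramp and deck (x = 0 to 184 mm).
- tote_floor (a point): centre of the tote's inner floor, 5 mm above its underside. The blocks fit side by side along the tote's y, 38 mm apart, length along its x; they then stand 21 mm proud of its walls and can be held by the top of their end faces with the fingers above the walls.
- deck (a point): middle of the level deck behind the lip (ramp x = 80 to 184 mm), 8 mm above the bench, so 8 mm below the lip; a stop 34 mm high closes its far end. Pushed by its lower (-x) wall, the tote rides up and its back edge drops behind the lip when its origin is 127 to 137 mm from the ramp's foot.
- screwdriver: bystander, to be left where it is: screwdriver lying on the bench, orange handle
- spool: bystander, to be left where it is: reel 56 mm in diameter, 40 mm tall
- connector: bystander, to be left where it is: brass connector 24 mm in diameter, 26 mm tall
- screw_jar: bystander, to be left where it is: glass jar 48 mm in diameter, 55 mm tall
Things that resemble listed ones, but are neither listed nor needed, are in the scene too. Leave any orange or red look-alike of the block_3 alone.

How it is judged:
By the outcome, as a careful person would: the job done as asked, in the order asked, and still so for the second after the job is handed in, with the robot touching nothing.
Of block_1, block_2, block_3, block_4 only 3 to 4 are there at a start; the rules pass over those that are not, and their reading is None.
At some moment in a run one of block_1, block_2, block_3, block_4 may be knocked a few centimetres aside while the robot is not near it.
Once in a run the grip may slacken for a moment while it holds something.
It also fails if it takes over 210 s, if anything falls off the work surface, if the arm or the gripper's body presses on something with over 40 N, if the wrist force passes 120 N, or if a joint passes its speed limit or range.

### The arm

A 6-joint arm with a two-finger parallel gripper is mounted at the origin on the work surface. World frame = base frame: x ahead of the robot, y to its left, z up, the work surface at z = 0. Lengths are in mm, angles in rad, forces in N, time in s.
With the tool pointing down it reaches from about 325 to 925 mm from the base axis. Payload 3.1 kg.
Tool frame: the origin (TCP) lies midway between the tips of the shut fingers; the grasp point (between the pads) lies 19 mm behind it; z points along the fingers, y is the line along which they close (so a half turn about z gives the same grasp; the last joint's range is limited). The gripper opens to 85 mm and grips with 20 to 120 N. Pads are 22 mm wide; open, the fingers measure 114 mm over their backs; the gripper's body (76 mm by 85 mm) begins 54 mm behind the grasp point. The pads swing forward as they close: fully open they stand 13 mm farther back than shut.
Start: joints at [1.012, 0.217, 1.613, -0, 1.311, -0.112], TCP at [270.035, 563.667, 231.3] pointing down, gripper open.
Joint ranges: [-2.75, 2.75], [-0.78, 2.1], [0.31, 2.55], [-1.13, 4.27], [0.13, 2.63], [-2.58, 2.58]. Speed limits (rad/s): [2.79, 2.79, 3.14, 3.14, 3.14, 3.14].

### API

Orientations are given as a rotation vector (axis times angle).
In Python, from cell import * gives the robot as it stands.
- The arm moves only by the shell command python3 -m inch 'ROWS' [OPENING] [FORCE]. ROWS is JSON, a list that holds one entry, the list of rows, each a list of 6 numbers: the shift along the tool's x, y, z in units of 2.5 cm (1.0 is 2.5 cm), then the turn, a rotation vector about the tool's x, y, z in units of 4 degrees (1.0 is 4 degrees). In form: [[[x, y, z, ax, ay, az], ...]]. A call has 1 to 20 rows; each row shifts and turns the commanded pose from where the row before left it, along the tool's axes as they then stand; what a row does not reach is not made up. A row lasts 1/12 s, in which the tool goes at most 41.7 mm and 7.16 degrees, less where a joint would pass 70% of its speed; a pose out of reach is approached as far as the arm can. A call with a number of a shift or a turn outside -1 to 1 is refused whole. A call with a gripper value outside its range is refused whole. OPENING is the opening, from -1 (shut) to 1 (fully open), so that 0 is half open, set as the call begins (- or left out, the last holds). The fingers move at their own pace and stop on an object; FORCE is the grip in N (left out, the last holds). Time passes only in rows, so rows that do not move let the fingers close. It gives the time, the measured TCP pose, the force, the opening and the grip force at its end, in the units of the state.
- observe(): the state, without advancing time (a new reading comes with each control period).
- grab_frame(name): name is "side" or "top"; returns a dict with "image" (420x560x3 uint8, red, green, blue), "fovy" (degrees; the focal length in pixels is half the picture's height over the tangent of half this angle, whatever the lens; pixels are square), "cx", "cy" (the principal point, pixels), "distortion" ([k1, k2, p1, p2, k3] as OpenCV has them; the pictures are not rectified), "T" (4x4, takes a point from camera to world coordinates). Camera axes: x right, y down, z forward; pixel columns grow to the right and rows downward; lengths in mm; the calibration is good to about 2 mm. A picture is of the moment at which its call begins. There is no depth.
- close_job(): hands the job in; it is judged then, once.
Trained networks look in a picture, given as the dict that the camera call returned (one of the last four; its "shot" number tells which), for a name from the list of things; names that differ only in an ending like _2 or _b are one class to them, and where a whole thing is asked for, a point or a joint stands for the part that bears it (a point fixed in the world has none). Each returns a list of dicts, best first, with "confidence" (0 to 1); they miss things now and then, are a little off and sometimes report something else, mostly with a low value. They report only what shows in the picture. A call takes as long as a camera call. They do not tell look-alikes from the thing itself.
- look_for(picture, label): "rect" ([centre column, centre row, width, height] as shares, 0 to 1, of the picture: columns of its width, rows of its height, round what is visible of it).
- regions_of(picture, label): "pixels" (420x560 bool, what is visible of it) and "rect" ([centre column, centre row, width, height] as shares, 0 to 1, of the picture: columns of its width, rows of its height, round what is visible of it).
- mark_of(picture, label): "position" ([row, column] as shares, 0 to 1, of the picture: columns of its width, rows of its height: a listed point, or the origin of a listed thing).
The state is a dict: "t": time; "joints": joint angles; "qvel": joint speeds; "tau": joint torques, N m; "ee_pos": TCP position; "tool_rot": TCP orientation; "contact_force": force on the tool from outside, world axes, zero at the start; "ft_torque": the same for the moment, N m; "width": opening from 0.0 (shut) to 1.0 (fully open); "grasp_force": force on a finger pad.
Only numpy, scipy, OpenCV 4.12 (cv2) and the standard library are available. Lean on these libraries where they do the work, as an engineer would, in place of code of your own. Each camera call takes 0.05 s, during which the arm holds its last target. There are 200 camera calls.

## Working session

There is one attempt and no reset: what is moved stays moved. The work goes in short steps, Python scripts to look and compute and a shell command to move; the robot and the scene stay as the last step left them, time stands still between calls to the robot, and variables do not carry over. Pictures are saved under pics/ and viewed, at most 14 in all, crops included, and the job is handed in when it is done.

```bash
ls; mkdir -p pics; cat > h.py <<'E'
from cell import *
import numpy as np, cv2
from scipy.spatial.transform import Rotation as R
def K(p):
    f=p["image"].shape[0]/2/np.tan(np.radians(p["fovy"])/2)
    return np.array([[f,0,p["cx"]],[0,f,p["cy"]],[0,0,1.]])
def world(p,px,z):
    "pixel (col,row) -> world point on plane z"
    n=cv2.undistortPoints(np.array([[px]],float),K(p),np.array(p["distortion"],float))[0,0]
    T=np.array(p["T"]);d=T[:3,:3]@[n[0],n[1],1];o=T[:3,3]
    return o+d*(z-o[2])/d[2]
def pix(p,P):
    T=np.linalg.inv(np.array(p["T"]))
    r=cv2.Rodrigues(T[:3,:3])[0]
    return cv2.projectPoints(np.array(P,float).reshape(-1,1,3),r,T[:3,3],K(p),np.array(p["distortion"],float))[0][:,0]
def save(p,n,crop=None,s=1):
    im=p["image"][:,:,::-1]
    if crop: im=im[crop[1]:crop[3],crop[0]:crop[2]]
    cv2.imwrite("pics/"+n,cv2.resize(im,None,fx=s,fy=s,interpolation=cv2.INTER_CUBIC))
def marks(p,l,z,c=0.2):
    h,w=p["image"].shape[:2]
    for m in mark_of(p,l):
        if m["confidence"]<c: continue
        r,cc=m["position"]; px=(cc*w,r*h)
        print(l,round(m["confidence"],2),np.round(px,0),np.round(world(p,px,z),0)[:2])
E
cat > a.py <<'E'
from h import *
o=observe();print({k:np.round(v,3) for k,v in o.items()})
for n in("top","side"):
    p=grab_frame(n);print(n,p["fovy"],np.round(p["T"],2).tolist())
    save(p,n+"0.png",None,1.4)
    for l,z in(("block_1",0),("block_1_bore",44),("gauge_tip",30),("gauge_grip",106),("fork",80),("stand",0),("tote",0),("tote_floor",5),("ramp",0),("deck",8),("spool",0),("screw_jar",0),("connector",0),("screwdriver",0)): marks(p,l,z)
E
python3 a.py
```

```text
pics
{'t': np.float64(0.0), 'joints': array([ 1.012,  0.218,  1.615, -0.   ,  1.311, -0.112]), 'qvel': array([ 0.   , -0.001, -0.   , -0.   , -0.001, -0.001]), 'tau': array([-0.0000e+00, -3.9685e+01, -3.0385e+01, -0.0000e+00,  1.0000e-02,
        0.0000e+00]), 'ee_pos': array([269.6  , 562.947, 229.931]), 'tool_rot': array([-0.696, -3.063,  0.004]), 'contact_force': array([ 0.144, -0.766, -0.327]), 'ft_torque': array([ 0.03 , -0.05 , -0.067]), 'grasp_force': np.float64(0.0), 'width': np.float64(1.002)}
top 45.631705701544234 [[0.02, -1.0, 0.08, 463.92], [-1.0, -0.02, 0.01, -14.74], [-0.01, -0.08, -1.0, 1499.54], [0.0, 0.0, 0.0, 1.0]]
block_1 0.79 [226. 190.] [629. 147.]
block_1 0.7 [156. 214.] [552. 356.]
block_1 0.68 [217. 247.] [456. 170.]
block_1 0.64 [261. 240.] [479.  37.]
block_1 0.56 [194. 179.] [661. 242.]
block_1 0.56 [200. 221.] [535. 221.]
block_1 0.5 [153. 163.] [708. 369.]
block_1_bore 0.69 [259. 244.] [467.  41.]
gauge_grip 0.62 [261. 192.] [614.  37.]
gauge_grip 0.53 [155. 214.] [547. 332.]
gauge_grip 0.51 [266. 189.] [621.  22.]
fork 0.81 [265. 190.] [623.  25.]
fork 
[... 1226 characters left out ...]
ork 0.94 [291. 205.] [620.  24.]
fork 0.59 [243. 223.] [484.  34.]
stand 0.61 [292. 233.] [621.  18.]
stand 0.57 [251. 179.] [706. 307.]
tote 0.7 [299. 304.] [ 468. -183.]
tote 0.57 [243. 225.] [545. 121.]
tote 0.4 [292. 204.] [709. 123.]
tote_floor 0.61 [298. 302.] [ 468. -183.]
tote_floor 0.26 [289. 220.] [648.  62.]
ramp 0.72 [339. 307.] [ 527. -242.]
deck 0.67 [401. 301.] [ 635. -314.]
deck 0.53 [297. 303.] [ 461. -186.]
spool 0.26 [239. 249.] [479.  48.]
spool 0.2 [293. 203.] [717. 127.]
screw_jar 0.79 [341. 386.] [ 394. -380.]
screw_jar 0.58 [299. 303.] [ 470. -181.]
connector 0.61 [242. 225.] [543. 124.]
screwdriver 0.7 [302. 199.] [750. 125.]
screwdriver 0.2 [344. 388.] [ 395. -384.]
```

View pics/top0.png

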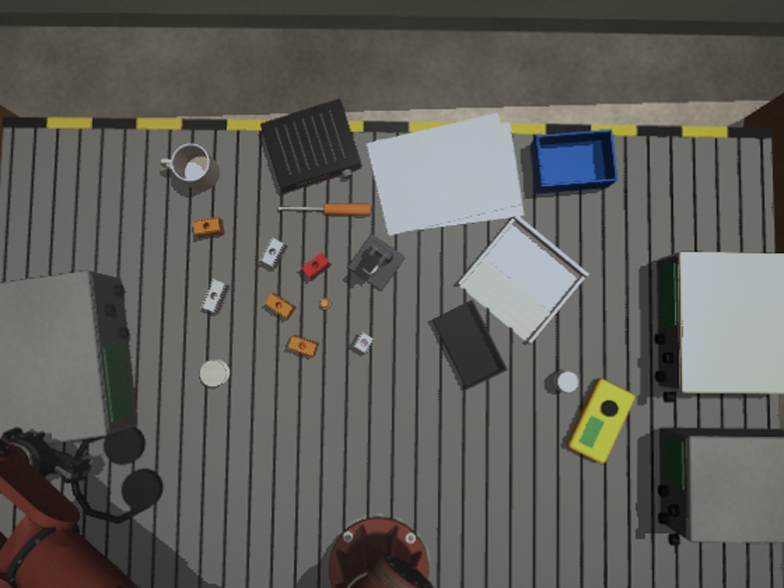

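View pics/side0.png

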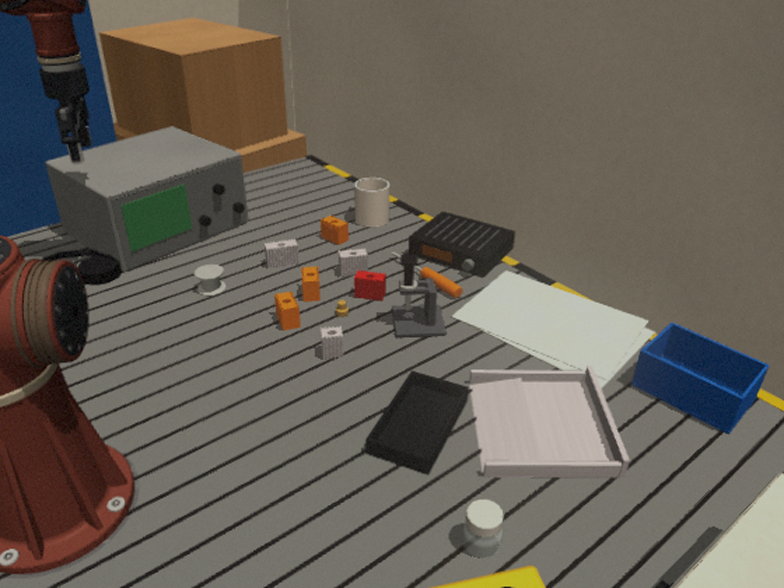

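The pictures (at 1.4×) show three silver blocks, at top px (259,245), (194,180) and (153,211). Five orange or red look-alikes sit at (148,162), (226,190), (199,219), (215,247) and one more to be ruled out. The gauge hangs in the stand at (268,187), the black tote is at (334,246), and the ramp is up and to the right of it. I'll enlarge one crop to confirm, then measure with masks.

```bash
cat > b.py <<'E'
from h import *
p=grab_frame("top"); save(p,"topc.png",(140,145,300,265),5)
im=p["image"].astype(int)
mx,mn=im.max(2),im.min(2)
def rect(mask,z,name):
    ys,xs=np.nonzero(mask); 
    W=np.array([world(p,(x,y),z)[:2] for x,y in zip(xs,ys)],np.float32)
    r=cv2.minAreaRect(W); print(name,len(xs),np.round(W.mean(0)),np.round(r[0]),np.round(r[1]),round(r[2],1))
for m in regions_of(p,"block_1"):
    k=m["pixels"]; 
    if m["confidence"]<.3: continue
    c=im[k].mean(0); print("col",np.round(c), round(m["confidence"],2),np.round(np.array(m["rect"][:2])*[560,420]))
    rect(k,44,"seg")
    if c.max()-c.min()<30:
        ys,xs=np.nonzero(k);h=np.zeros_like(k);h[ys.min()-3:ys.max()+4,xs.min()-3:xs.max()+4]=1
        rect(h&(mn>135),44,"bright")
for l,z in(("tote",28),("ramp",16),("stand",80),("gauge",104)):
    for m in regions_of(p,l)[:2]: print(round(m["confidence"],2));rect(m["pixels"],z,l)
q=grab_frame("side"); save(q,"sidec.png",(180,150,340,270),5)
E
python3 b.py
```

```text
col [147.  99.  52.] 0.69 [217. 246.]
seg 209 [458. 164.] [459. 164.] [59. 31.] 72.7
col [134. 137. 140.] 0.67 [195. 179.]
seg 235 [652. 231.] [651. 232.] [37. 57.] 65.0
bright 143 [654. 236.] [655. 236.] [29. 54.] 65.1
col [129.  85.  46.] 0.62 [148. 164.]
seg 251 [704. 372.] [704. 372.] [38. 63.] 9.0
col [135. 138. 139.] 0.58 [154. 211.]
seg 281 [560. 352.] [559. 353.] [41. 64.] 65.2
bright 174 [560. 357.] [560. 357.] [28. 64.] 69.3
col [143.  96.  51.] 0.58 [200. 220.]
seg 219 [540. 216.] [540. 216.] [60. 32.] 57.5
col [138.  50.  47.] 0.48 [226. 191.]
seg 211 [625. 144.] [626. 144.] [35. 55.] 39.9
0.86
tote 1821 [ 465. -183.] [ 465. -183.] [165.  97.] 27.3
0.59
ramp 4455 [ 608. -297.] [ 609. -296.] [203. 200.] 50.5
0.8
stand 723 [631.  13.] [630.  15.] [85. 86.] 56.0
0.63
stand 44 [544. 118.] [545. 118.] [20. 17.] 1.3
0.45
gauge 136 [623.  28.] [624.  28.] [34. 34.] 46.1
```

View pics/topc.png

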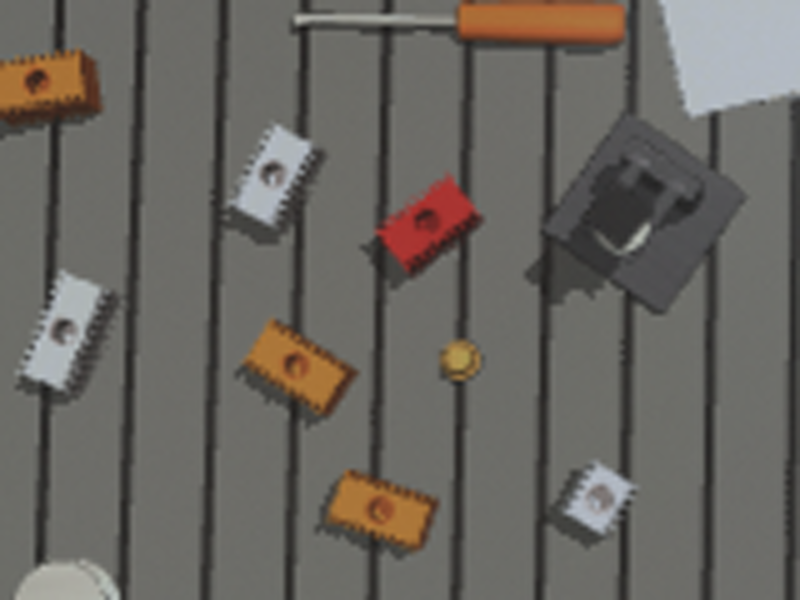

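View pics/sidec.png

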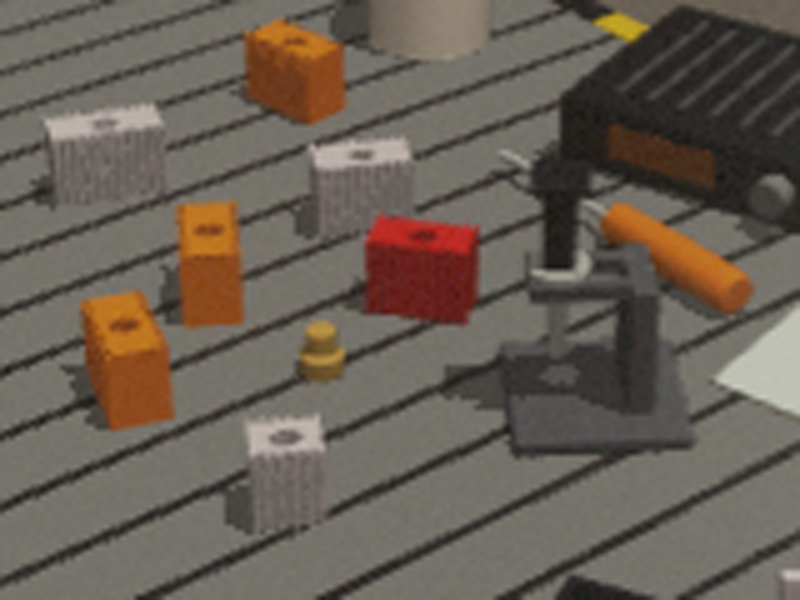

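Block A at px (260,245) measures about 30×36 mm, so it is block_1 (34 mm). B at (195,180) is 54 mm, so block_3, and C at (153,211) is 64 mm, so block_4. block_2 is absent. All three are silver, finned and bored, which fits the description; the other five are orange or red. The tote is skewed about 25° to the ramp. Next I'll refine the positions using both views.

```bash
cat >> h.py <<'E'
def go(x,y,z,ydeg=None):
    "turn rows first (az units), then shift in tool axes as after the turn"
    o=observe();r=R.from_rotvec(o["tool_rot"]);M=r.as_matrix()
    cur=np.degrees(np.arctan2(M[1,1],M[0,1]))
    d=np.array([x,y,z])-o["ee_pos"]
    print("t",round(float(o["t"]),1),"tcp",np.round(o["ee_pos"],1),"ydir",round(cur,1),"tilt",np.round(M[:2,2],3),"F",np.round(o["contact_force"],1),"w",np.round(o["width"],3),"g",np.round(o["grasp_force"],1),"j6",np.round(o["joints"][5],2))
    dpsi=0
    if ydeg is not None: dpsi=(ydeg-cur+90)%180-90
    j1=np.arctan2(y,x)-o["joints"][0]
    for e in ((dpsi,) if ydeg is None else (dpsi,dpsi-180*np.sign(dpsi))):
        M2=R.from_euler('z',e,degrees=True).as_matrix()@M
        s=M2.T@d
        print(" az units",round(-e/4,2),"shift units",np.round(s/25,2),"rows>=",int(np.ceil(np.abs(s).max()/25)),"j6->",round(float(o["joints"][5]-np.radians(e)+j1),2))
def tri(ps,pxs):
    A=np.zeros((3,3));b=np.zeros(3)
    for p,px in zip(ps,pxs):
        n=cv2.undistortPoints(np.array([[px]],float),K(p),np.array(p["distortion"],float))[0,0]
        T=np.array(p["T"]);d=T[:3,:3]@[n[0],n[1],1];d/=np.linalg.norm(d);Q=np.eye(3)-np.outer(d,d)
        A+=Q;b+=Q@T[:3,3]
    return np.linalg.solve(A,b)
E
cat > c.py <<'E'
from h import *
t=grab_frame("top");s=grab_frame("side")
tc=lambda x,y:(140+x/5-.4,145+y/5-.4); sc=lambda x,y:(180+x/5-.4,150+y/5-.4)
for n,a,b in(("A",(600,498),(287,437)),("B",(273,174),(363,154)),("C",(64,330),(106,123))):
    print(n,np.round(world(t,tc(*a),44),1),np.round(world(s,sc(*b),44),1),np.round(tri([t,s],[tc(*a),sc(*b)]),1))
cs=[world(t,tc(*c),10) for c in((627,112),(745,197),(663,313),(543,228))]
print("stand",np.round(np.mean(cs,0),1),np.round(cs,0)[:,:2].tolist())
print("tipfork",np.round(world(s,sc(556,355),30),1),"flange",np.round(world(s,sc(557,270),82),1),"cap",np.round(world(s,sc(561,165),134),1))
fx=np.array([np.cos(np.radians(-36)),np.sin(np.radians(-36))])
go(621,25,200,-36)
E
python3 c.py
```

```text
A [467.3  39.2  44. ] [469.3  37.8  44. ] [468.3  38.5  44. ]
B [654.1 235.1  44. ] [657.1 234.5  44. ] [655.2 234.2  44.8]
C [560.2 355.2  44. ] [562.4 355.   44. ] [561.  354.5  44.7]
stand [638.8  16.9  10. ] [[699.0, 29.0], [649.0, -43.0], [578.0, 5.0], [628.0, 78.0]]
tipfork [625.3  28.7  30. ] flange [622.5  26.7  82. ] cap [630.4  35.1 134. ]
t 1.9 tcp [270.  563.7 231.3] ydir 64.4 tilt [0. 0.] F [ 0.1 -0.2  0.5] w 0.999 g 0.0 j6 -0.11
 az units -19.9 shift units [  9.18 -24.02   1.25] rows>= 25 j6-> -2.47
 az units 25.1 shift units [-9.18 24.02  1.25] rows>= 25 j6-> 0.67
```

```bash
python3 -m inch '[[[0,0,0,0,0,1],[0,0,0,0,0,1],[0,0,0,0,0,1],[0,0,0,0,0,1],[0,0,0,0,0,1],[0,0,0,0,0,1],[0,0,0,0,0,1],[0,0,0,0,0,1],[0,0,0,0,0,1],[0,0,0,0,0,1],[0,0,0,0,0,1],[0,0,0,0,0,1],[0,0,0,0,0,1],[0,0,0,0,0,1],[0,0,0,0,0,1],[0,0,0,0,0,1],[0,0,0,0,0,1],[0,0,0,0,0,1],[0,0,0,0,0,1],[0,0,0,0,0,1]]]' 1 40
python3 -m inch '[[[0,0,0,0,0,1],[0,0,0,0,0,1],[0,0,0,0,0,1],[0,0,0,0,0,1],[0,0,0,0,0,0.85],[0,0,0,0,0,0]]]'
python3 -c "from h import *;go(622,26,200,-35)"
```

```text
t: 3.62
ee_pos: [270.0, 563.7, 231.3]
tool_rot: [2.506, 1.895, -0.0]
contact_force: [0.3, 0.2, 0.6]
width: 1.002
grasp_force: 0.0
t: 4.12
ee_pos: [270.0, 563.7, 231.3]
tool_rot: [2.787, 1.449, -0.0]
contact_force: [0.0, -0.7, -0.3]
width: 0.997
grasp_force: 0.0
t 4.1 tcp [270.  563.7 231.3] ydir -35.1 tilt [-0. -0.] F [ 0.  -0.7 -0.3] w 0.997 g 0.0 j6 1.62
 az units -0.01 shift units [-9.54 23.87  1.25] rows>= 24 j6-> 0.65
 az units 44.99 shift units [  9.54 -23.87   1.25] rows>= 24 j6-> 3.79
```

```bash
python3 -m inch '[[[-0.4,0.95,0,0,0,0],[-0.4,0.95,0,0,0,0],[-0.4,0.95,0,0,0,0],[-0.4,0.95,0,0,0,0],[-0.4,0.95,0,0,0,0],[-0.4,0.95,0,0,0,0],[-0.4,0.95,0,0,0,0],[-0.4,0.95,0,0,0,0],[-0.4,0.95,0,0,0,0],[-0.4,0.95,0,0,0,0],[-0.4,0.95,0,0,0,0],[-0.4,0.95,0,0,0,0],[-0.4,0.95,0,0,0,0],[-0.4,0.95,0,0,0,0],[-0.4,0.95,0,0,0,0],[-0.4,0.95,0,0,0,0],[-0.4,0.95,0,0,0,0],[-0.4,0.95,0,0,0,0],[-0.4,0.95,0,0,0,0],[-0.4,0.95,0,0,0,0]]]'
python3 -m inch '[[[-0.39,0.97,0.2,0,0,0],[-0.39,0.97,0.2,0,0,0],[-0.38,0.97,0.2,0,0,0],[-0.38,0.96,0.2,0,0,0],[0,1,0.4,0,0,0],[0,0,0,0,0,0],[0,0,0,0,0,0],[0,0,0,0,0,0]]]'
cat > d.py <<'E'
from h import *
t=grab_frame("top");s=grab_frame("side")
for l,z in(("gauge_grip",106),("gauge_tip",30),("fork",80),("gauge_flange",80)): marks(t,l,z,.3);marks(s,l,z,.3)
save(s,"s1.png",(230,110,350,230),5)
go(622,26,150,-35)
E
python3 d.py
```

```text
t: 5.78
ee_pos: [545.0, 126.2, 231.5]
tool_rot: [2.785, 1.453, 0.001]
contact_force: [-0.6, -0.3, 0.5]
width: 1.005
grasp_force: 0.0
t: 6.45
ee_pos: [621.6, 26.3, 201.1]
tool_rot: [-2.785, -1.451, 0.001]
contact_force: [-0.6, -0.1, -0.6]
width: 1.003
grasp_force: 0.0
gauge_grip 0.55 [290. 194.] [624.  33.]
gauge_tip 0.6 [290. 217.] [635.  43.]
gauge_tip 0.6 [290. 191.] [721. 143.]
gauge_tip 0.37 [155. 208.] [385. 293.]
fork 0.73 [263. 189.] [624.  32.]
fork 0.76 [292. 203.] [628.  29.]
gauge_flange 0.62 [290. 206.] [616.  24.]
t 7.0 tcp [622.   26.3 201.5] ydir -35.0 tilt [ 0. -0.] F [-0.3 -0.4  0.3] w 0.998 g 0.0 j6 0.54
 az units 0.01 shift units [-0.01  0.01  2.06] rows>= 3 j6-> 0.65
 az units -44.99 shift units [ 0.01 -0.01  2.06] rows>= 3 j6-> -2.49
```

View pics/s1.png

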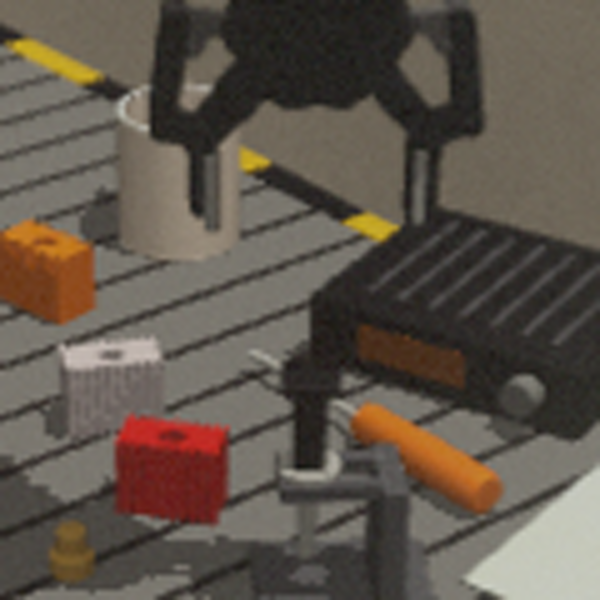

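The gripper is centred over the gauge laterally: fingers at crop x≈205 and 420, gauge at 312. I'll lower it and squeeze along one axis, then the other, to centre the gauge.

```bash
python3 -m inch '[[[0,0,0.9,0,0,0],[0,0,0.9,0,0,0],[0,0,0.8,0,0,0],[0,0,0.7,0,0,0],[0,0,0.6,0,0,0],[0,0,0.4,0,0,0],[0,0,0.2,0,0,0],[0,0,0,0,0,0],[0,0,0,0,0,0]]]'
python3 -m inch '[[[0,0,0,0,0,0],[0,0,0,0,0,0],[0,0,0,0,0,0],[0,0,0,0,0,0],[0,0,0,0,0,0],[0,0,0,0,0,0],[0,0,0,0,0,0],[0,0,0,0,0,0]]]' -0.9 20
python3 -m inch '[[[0,0,0,0,0,0],[0,0,0,0,0,0],[0,0,0,0,0,0],[0,0,0,0,0,0]]]'
```

```text
t: 7.7
ee_pos: [622.5, 26.0, 89.3]
tool_rot: [2.786, 1.45, 0.001]
contact_force: [0.3, -0.9, -0.6]
width: 0.998
grasp_force: 0.0
t: 8.37
ee_pos: [622.4, 25.9, 89.3]
tool_rot: [2.786, 1.451, 0.001]
contact_force: [0.3, -0.7, 3.2]
width: 0.287
grasp_force: 16.8
t: 8.7
ee_pos: [622.4, 25.9, 89.3]
tool_rot: [2.786, 1.45, 0.001]
contact_force: [-0.7, -0.6, 4.8]
width: 0.289
grasp_force: 16.8
```

```bash
python3 -c "
from h import *
s=grab_frame('side');t=grab_frame('top')
a=cv2.resize(s['image'][140:240,240:340],None,fx=4,fy=4,interpolation=cv2.INTER_CUBIC)
b=cv2.resize(t['image'][140:240,220:320],None,fx=4,fy=4,interpolation=cv2.INTER_CUBIC)
cv2.imwrite('pics/g1.png',np.hstack([a,b])[:,:,::-1])
o=observe();print(o['width'],o['contact_force'],o['ft_torque'])"
```

```text
0.2849780435900496 [-1.12301311 -0.83064642  4.38076011] [-0.04255536  0.15827997  0.04865331]
```

View pics/g1.png

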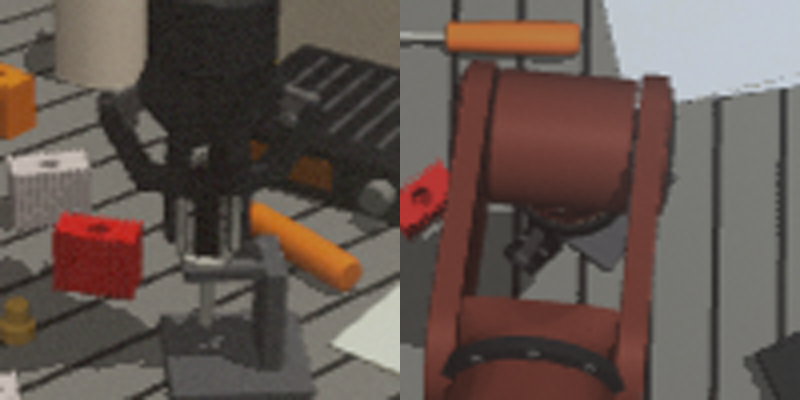

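The fingers are on the grip just above the flange. The opening reads 0.285, perhaps because the scale is nonlinear. I'll open, rise 3 mm, turn a quarter and squeeze the other way to compare.

```bash
python3 -m inch '[[[0,0,0,0,0,0],[0,0,0,0,0,0],[0,0,0,0,0,0],[0,0,0,0,0,0],[0,0,-0.12,0,0,0],[0,0,0,0,0,0],[0,0,0,0,0,0]]]' 1
python3 -m inch '[[[0,0,0,0,0,-1],[0,0,0,0,0,-1],[0,0,0,0,0,-1],[0,0,0,0,0,-1],[0,0,0,0,0,-1],[0,0,0,0,0,-1],[0,0,0,0,0,-1],[0,0,0,0,0,-1],[0,0,0,0,0,-1],[0,0,0,0,0,-1],[0,0,0,0,0,-1],[0,0,0,0,0,-1],[0,0,0,0,0,-1],[0,0,0,0,0,-1],[0,0,0,0,0,-1],[0,0,0,0,0,-1],[0,0,0,0,0,-1],[0,0,0,0,0,-1],[0,0,0,0,0,-1],[0,0,0,0,0,-1]]]'
python3 -m inch '[[[0,0,0,0,0,-1],[0,0,0,0,0,-1],[0,0,0,0,0,-0.5],[0,0,0,0,0,0],[0,0,0,0,0,0],[0,0,0,0,0,0]]]'
python3 -m inch '[[[0,0,0,0,0,0],[0,0,0,0,0,0],[0,0,0,0,0,0],[0,0,0,0,0,0],[0,0,0,0,0,0],[0,0,0,0,0,0],[0,0,0,0,0,0],[0,0,0,0,0,0],[0,0,0,0,0,0],[0,0,0,0,0,0]]]' -0.95 30
python3 -c "from h import *;go(622,26,150,55)"
```

```text
t: 9.38
ee_pos: [622.3, 26.0, 92.0]
tool_rot: [2.786, 1.451, 0.001]
contact_force: [-0.3, 0.3, -0.5]
width: 1.003
grasp_force: 0.0
t: 11.05
ee_pos: [622.1, 26.0, 91.8]
tool_rot: [1.197, 2.904, 0.0]
contact_force: [0.2, 0.1, 0.5]
width: 1.001
grasp_force: 0.0
t: 11.55
ee_pos: [622.1, 26.0, 91.8]
tool_rot: [0.946, 2.996, -0.0]
contact_force: [0.1, -0.5, 0.2]
width: 1.001
grasp_force: 0.0
t: 12.38
ee_pos: [622.2, 26.1, 91.9]
tool_rot: [0.945, 2.996, 0.0]
contact_force: [-0.1, 0.1, 1.4]
width: 0.294
grasp_force: 29.9
t 12.4 tcp [622.2  26.1  91.9] ydir 55.0 tilt [0. 0.] F [-0.1  0.1  1.4] w 0.294 g 29.9 j6 -1.03
 az units -0.0 shift units [ 0.   -0.01 -2.32] rows>= 3 j6-> -0.92
 az units 45.0 shift units [-0.    0.01 -2.32] rows>= 3 j6-> 2.22
```

Same reading both ways, so 0.29 corresponds to the 16 mm grip and the gauge is centred. The tip is 62 mm below the TCP. Lifting with a firm grip.

```bash
python3 -m inch '[[[0,0,0,0,0,0],[0,0,0,0,0,0],[0,0,0,0,0,0],[0,0,-0.2,0,0,0],[0,0,-0.5,0,0,0],[0,0,-0.8,0,0,0],[0,0,-0.8,0,0,0],[0,0,-0.6,0,0,0],[0,0,0,0,0,0],[0,0,0,0,0,0]]]' -0.95 70
cat > e.py <<'E'
from h import *
t=grab_frame("top");s=grab_frame("side")
for l,z in(("gauge_tip",observe()["ee_pos"][2]-62),("block_1_bore",44)): marks(t,l,z,.3);marks(s,l,z,.3)
o=observe()["ee_pos"];print("expected px side tip",pix(s,[o-[0,0,62],o-[0,0,12]]).round(1).tolist(), "top", pix(t,[o-[0,0,62]]).round(1).tolist())
save(s,"s2.png",(200,120,340,260),4)
go(468,38.5,125)
E
python3 e.py
```

```text
t: 13.22
ee_pos: [623.1, 25.9, 166.0]
tool_rot: [0.944, 2.993, 0.001]
contact_force: [-0.7, -0.2, -2.0]
width: 0.282
grasp_force: 69.5
gauge_tip 0.66 [285. 194.] [621.  47.]
block_1_bore 0.67 [233. 236.] [464.  47.]
expected px side tip [[290.9, 197.3], [291.4, 179.1]] top [[264.5, 189.5]]
t 13.5 tcp [621.   26.1 162.7] ydir 55.0 tilt [-0.003  0.   ] F [-0.1 -0.1 -1.4] w 0.279 g 69.5 j6 -1.03
 az units 0.0 shift units [ 5.3  -3.1   1.52] rows>= 6 j6-> -0.88
```

View pics/s2.png

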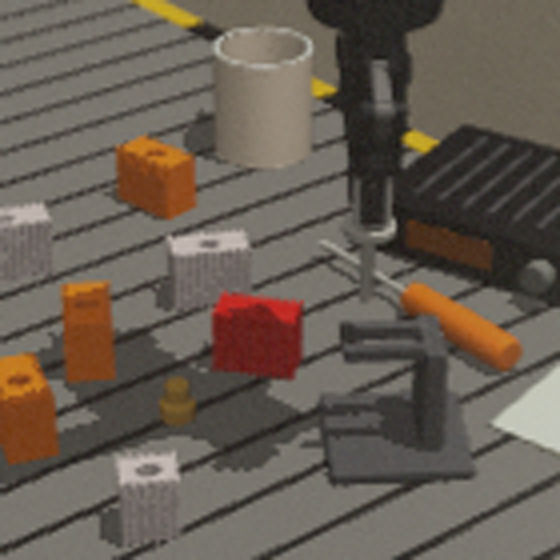

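The gauge is held. The rod tip is at about px (291,195) against an expected (291,197), and the bore of block_1 is at (237,237), as measured before. Moving over block_1.

```bash
python3 -m inch '[[[0.4,-0.25,0,0,0,0],[0.8,-0.45,0,0,0,0],[0.85,-0.5,0,0,0,0],[0.85,-0.5,0,0,0,0],[0.8,-0.5,0.3,0,0,0],[0.8,-0.45,0.5,0,0,0],[0.55,-0.3,0.5,0,0,0],[0.25,-0.15,0.2,0,0,0],[0,0,0,0,0,0],[0,0,0,0,0,0],[0,0,0,0,0,0]]]'
cat > e.py <<'E'
import sys
from h import *
bx,by=float(sys.argv[1]),float(sys.argv[2]);name=sys.argv[3]
t=grab_frame("top");s=grab_frame("side")
o=observe()["ee_pos"]
e=pix(s,[o-[0,0,62],[bx,by,44]]);print("expected tip,bore",e.round(1).tolist())
for l,z in(("gauge_tip",o[2]-62),("block_1_bore",44)): marks(s,l,z,.3)
c=e[1].astype(int);save(s,name,(c[0]-40,c[1]-50,c[0]+40,c[1]+30),7)
go(bx,by,o[2])
E
python3 e.py 468.3 38.5 s3.png
```

```text
t: 14.43
ee_pos: [471.1, 38.3, 127.9]
tool_rot: [0.944, 2.993, 0.001]
contact_force: [1.0, -0.5, -1.2]
width: 0.286
grasp_force: 56.7
expected tip,bore [[237.2, 228.8], [236.5, 237.0]]
gauge_tip 0.49 [234. 224.] [476.  59.]
block_1_bore 0.82 [232. 237.] [460.  43.]
t 14.6 tcp [470.5  38.3 127.7] ydir 55.0 tilt [ 0.002 -0.   ] F [ 0.8 -0.1 -1.1] w 0.282 g 68.6 j6 -1.03
 az units 0.0 shift units [ 0.08 -0.05 -0.02] rows>= 1 j6-> -0.88
```

View pics/s3.png

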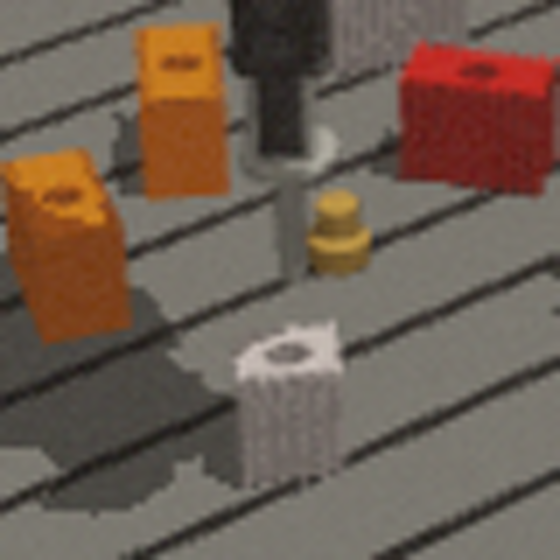

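Tip (237.4,226.7) and bore (237.4,237.3) line up in column; a small correction is needed along the view. I'll shift and lower in stages, watching the force.

```bash
python3 -m inch '[[[0.03,-0.05,0,0,0,0],[0,0,0.3,0,0,0],[0,0,0.3,0,0,0],[0,0,0.2,0,0,0],[0,0,0.1,0,0,0],[0,0,0,0,0,0],[0,0,0,0,0,0]]]'
python3 -m inch '[[[0,0,0.06,0,0,0],[0,0,0.06,0,0,0],[0,0,0,0,0,0],[0,0,0,0,0,0]]]'
python3 -m inch '[[[0,0,0.06,0,0,0],[0,0,0.06,0,0,0],[0,0,0,0,0,0],[0,0,0,0,0,0]]]'
```

```text
t: 15.22
ee_pos: [468.2, 37.7, 104.7]
tool_rot: [0.944, 2.996, -0.0]
contact_force: [-1.5, -0.8, 4.2]
width: 0.276
grasp_force: 69.7
t: 15.55
ee_pos: [470.4, 37.4, 104.2]
tool_rot: [0.943, 2.992, 0.0]
contact_force: [-2.5, -0.9, 13.1]
width: 0.281
grasp_force: 70.1
t: 15.88
ee_pos: [472.8, 37.0, 103.7]
tool_rot: [0.941, 2.987, 0.001]
contact_force: [-3.2, -2.0, 20.9]
width: 0.278
grasp_force: 71.0
```

It landed on the top face at a tip height of about 44. Backing off to look again.

```bash
python3 -m inch '[[[0,0,-0.24,0,0,0],[0,0,-0.2,0,0,0],[0,0,0,0,0,0],[0,0,0,0,0,0],[0,0,0,0,0,0],[0,0,0,0,0,0]]]'
python3 e.py 469.3 37.7 s4.png
```

```text
t: 16.38
ee_pos: [466.8, 38.1, 108.2]
tool_rot: [-0.944, -2.994, 0.001]
contact_force: [-1.0, -0.1, -0.9]
width: 0.277
grasp_force: 76.0
expected tip,bore [[236.1, 236.4], [237.0, 237.0]]
gauge_tip 0.53 [241. 226.] [501.  67.]
gauge_tip 0.47 [237. 230.] [484.  58.]
block_1_bore 0.89 [234. 237.] [464.  44.]
t 16.6 tcp [467.4  38.  108.9] ydir 55.0 tilt [-0.001  0.   ] F [-0.4  0.5 -1.9] w 0.279 g 76.0 j6 -1.03
 az units 0.0 shift units [-0.07  0.03  0.01] rows>= 1 j6-> -0.88
```

View pics/s4.png

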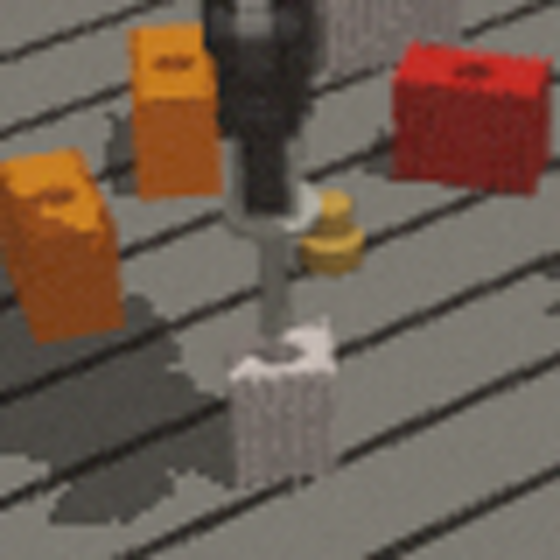

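Tip (235.5,234.5) is about 1 px left of and slightly beyond the bore (236.6,236.9), and the contact force also pushed towards -x,-y. I'll shift about 4 mm towards -y and probe again.

```bash
python3 -m inch '[[[-0.04,-0.07,0,0,0,0],[-0.04,-0.07,0,0,0,0],[0,0,0,0,0,0],[0,0,0.08,0,0,0],[0,0,0.08,0,0,0],[0,0,0.08,0,0,0],[0,0,0,0,0,0],[0,0,0,0,0,0],[0,0,0,0,0,0]]]'
python3 -c "
from h import *
for i in range(4):
  o=observe();print(o['ee_pos'].round(1),o['contact_force'].round(1));s=grab_frame('side')"
```

```text
t: 17.33
ee_pos: [467.3, 34.0, 103.2]
tool_rot: [-0.945, -2.996, 0.0]
contact_force: [0.3, 0.1, -1.3]
width: 0.276
grasp_force: 76.1
[467.3  34.  103.2] [ 0.3  0.1 -1.3]
[467.4  34.  103.3] [-0.1 -0.2 -0.6]
[467.5  34.  103.4] [-0.9  0.9 -1.2]
[467.5  34.  103.4] [ 0.2 -0.  -1.5]
```

It's in the bore. Going down.

```bash
python3 -m inch '[[[0,0,0.1,0,0,0],[0,0,0.1,0,0,0],[0,0,0.1,0,0,0],[0,0,0.1,0,0,0],[0,0,0.1,0,0,0],[0,0,0.1,0,0,0],[0,0,0.1,0,0,0],[0,0,0.1,0,0,0],[0,0,0,0,0,0],[0,0,0,0,0,0]]]'
python3 -m inch '[[[0,0,0.06,0,0,0],[0,0,0.06,0,0,0],[0,0,0,0,0,0],[0,0,0,0,0,0]]]'
python3 -m inch '[[[0,0,0.04,0,0,0],[0,0,0.04,0,0,0],[0,0,0,0,0,0],[0,0,0,0,0,0]]]'
python3 -m inch '[[[0,0,0.04,0,0,0],[0,0,0.04,0,0,0],[0,0,0,0,0,0],[0,0,0,0,0,0]]]'
```

```text
t: 18.37
ee_pos: [467.2, 33.9, 83.1]
tool_rot: [-0.944, -2.996, 0.0]
contact_force: [-0.5, -0.2, -1.6]
width: 0.279
grasp_force: 76.1
t: 18.7
ee_pos: [467.3, 33.9, 80.2]
tool_rot: [-0.945, -2.996, 0.0]
contact_force: [-0.2, -0.1, -1.0]
width: 0.285
grasp_force: 76.1
t: 19.03
ee_pos: [467.3, 33.9, 78.2]
tool_rot: [-0.945, -2.996, 0.0]
contact_force: [0.3, -0.4, -0.4]
width: 0.28
grasp_force: 76.1
t: 19.37
ee_pos: [468.2, 33.8, 77.1]
tool_rot: [0.944, 2.995, 0.0]
contact_force: [-0.4, -0.7, 4.1]
width: 0.28
grasp_force: 75.6
```

```bash
python3 -m inch '[[[0,0,0.01,0,0,0],[0,0,0,0,0,0],[0,0,0,0,0,0],[0,0,0,0,0,0],[0,0,0,0,0,0],[0,0,0,0,0,0],[0,0,0,0,0,0],[0,0,0,0,0,0],[0,0,0,0,0,0],[0,0,0,0,0,0],[0,0,0,0,0,0],[0,0,0,0,0,0],[0,0,0,0,0,0],[0,0,0,0,0,0],[0,0,0,0,0,0],[0,0,0,0,0,0],[0,0,0,0,0,0],[0,0,0,0,0,0]]]'
python3 -m inch '[[[0,0,0,0,0,0],[0,0,0,0,0,0],[0,0,0,0,0,0],[0,0,0,0,0,0],[0,0,0,0,0,0],[0,0,0,0,0,0],[0,0,0,0,0,0],[0,0,0,0,0,0],[0,0,0,0,0,0],[0,0,0,0,0,0]]]'
python3 -m inch '[[[0,0,-0.3,0,0,0],[0,0,-0.6,0,0,0],[0,0,-0.9,0,0,0],[0,0,-0.9,0,0,0],[0,0,-0.3,0,0,0],[0,0,0,0,0,0],[0,0,0,0,0,0]]]'
cat > m.py <<'E'
from h import *
# current silver blocks: top and side, bore marks and bright-face rects
def rect(p,k,z):
    ys,xs=np.nonzero(k);W=np.array([world(p,(x,y),z)[:2] for x,y in zip(xs,ys)],np.float32)
    r=cv2.minAreaRect(W);return np.round(W.mean(0),1),np.round(r[0],1),np.round(r[1]),round(r[2],1)
for n,th in(("top",135),("side",130)):
    p=grab_frame(n);im=p["image"].astype(int);mn,sat=im.min(2),im.max(2)-im.min(2)
    for m in regions_of(p,"block_1"):
        k=m["pixels"];c=im[k].mean(0)
        if m["confidence"]<.3 or c.max()-c.min()>25 or k.sum()>600: continue
        ys,xs=np.nonzero(k);h=np.zeros_like(k);h[ys.min()-2:ys.max()+3,xs.min()-2:xs.max()+3]=1
        print(n,round(m["confidence"],2),np.round([xs.mean(),ys.mean()]),k.sum(),*rect(p,h&(mn>th) if n=="top" else k,44))
    marks(p,"block_1_bore",44,.3)
E
python3 m.py; python3 -c "from h import *;go(654.5,230.5,140)"
```

```text
t: 20.87
ee_pos: [468.3, 33.7, 77.1]
tool_rot: [0.944, 2.995, 0.0]
contact_force: [-0.5, -0.3, 6.4]
width: 0.281
grasp_force: 75.5
t: 21.7
ee_pos: [468.3, 33.7, 77.1]
tool_rot: [0.944, 2.995, 0.0]
contact_force: [-0.8, -0.7, 6.4]
width: 0.279
grasp_force: 75.5
t: 22.28
ee_pos: [467.1, 34.0, 150.7]
tool_rot: [0.945, 2.996, 0.0]
contact_force: [-0.2, 0.3, -1.8]
width: 0.278
grasp_force: 76.1
top 0.61 [195. 180.] 255 [653.9 236. ] [654.4 235.8] [30. 54.] 61.8
top 0.5 [144. 217.] 298 [543.  385.1] [543. 385.] [29. 64.] 67.1
side 0.81 [237. 244.] 291 [453.7  16.2] [453.4  15.4] [80. 32.] 54.6
side 0.79 [252. 186.] 353 [636.1 208.6] [637.3 207.8] [102.  59.] 59.6
side 0.68 [191. 178.] 399 [527.3 351.8] [527.6 351.7] [108.  66.] 61.3
block_1_bore 0.68 [234. 236.] [465.  44.]
t 22.6 tcp [466.4  34.  149.7] ydir 55.0 tilt [-0.003  0.   ] F [ 0.1 -0.4 -0.8] w 0.281 g 76.1 j6 -1.04
 az units 0.0 shift units [-1.65 10.75  0.37] rows>= 11 j6-> -0.62
```

block_1 is done. Block_4 has been knocked, to about (543,385). On to block_3, carrying over the offset just found.

```bash
python3 -m inch '[[[-0.05,0.5,0,0,0,0],[-0.15,1,0,0,0,0],[-0.15,1,0,0,0,0],[-0.15,1,0,0,0,0],[-0.15,1,0,0,0,0],[-0.15,1,0,0,0,0],[-0.15,1,0,0,0,0],[-0.15,1,0,0,0,0],[-0.15,1,0,0,0,0],[-0.15,1,0,0,0,0],[-0.15,0.75,0,0,0,0],[-0.15,0.35,0.2,0,0,0],[-0.05,0.15,0.5,0,0,0],[0,0,0.4,0,0,0],[0,0,0,0,0,0],[0,0,0,0,0,0],[0,0,0,0,0,0],[0,0,0,0,0,0]]]'
python3 e.py 653.8 231 s5.png; python3 -c "from h import *;grab_frame('side');go(653.8,231,116)"
```

```text
t: 24.08
ee_pos: [657.3, 228.4, 124.0]
tool_rot: [0.946, 2.995, 0.0]
contact_force: [0.1, 0.1, -1.4]
width: 0.28
grasp_force: 76.2
expected tip,bore [[253.5, 175.3], [252.0, 181.2]]
gauge_tip 0.6 [253. 194.] [595. 146.]
gauge_tip 0.45 [292. 202.] [648.  53.]
gauge_tip 0.41 [252. 172.] [667. 248.]
block_1_bore 0.74 [237. 235.] [473.  44.]
t 24.3 tcp [657.7 228.8 124.5] ydir 55.0 tilt [0.001 0.   ] F [-0.3 -0.1 -0.7] w 0.28 g 76.3 j6 -0.73
 az units 0.0 shift units [ 0.18 -0.02 -0.  ] rows>= 1 j6-> -0.62
t 24.3 tcp [657.7 228.9 124.3] ydir 55.0 tilt [0.001 0.   ] F [-0.3 -0.2 -0.6] w 0.28 g 76.3 j6 -0.73
 az units 0.0 shift units [ 0.17 -0.02  0.33] rows>= 1 j6-> -0.62
```

View pics/s5.png

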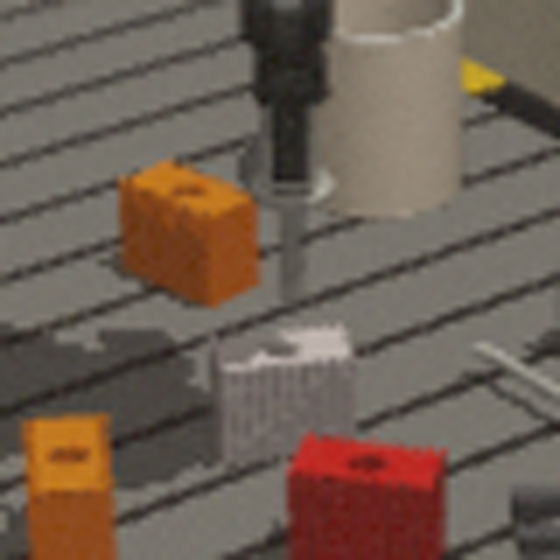

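Tip (253.2,173.5) is about 1 px right of the bore (252.3,180.6). I'll shift about 3 mm and probe.

```bash
python3 -m inch '[[[0.06,-0.03,0,0,0,0],[0.05,-0.03,0.1,0,0,0],[0,0,0.2,0,0,0],[0,0,0.2,0,0,0],[0,0,0.15,0,0,0],[0,0,0.1,0,0,0],[0,0,0,0,0,0],[0,0,0.06,0,0,0],[0,0,0.06,0,0,0],[0,0,0,0,0,0],[0,0,0,0,0,0],[0,0,0,0,0,0]]]'
python3 -m inch '[[[0,0,0.04,0,0,0],[0,0,0,0,0,0],[0,0,0,0,0,0]]]'
```

```text
t: 25.33
ee_pos: [654.4, 229.4, 102.0]
tool_rot: [0.945, 2.996, 0.0]
contact_force: [0.6, 0.6, -1.6]
width: 0.278
grasp_force: 76.2
t: 25.58
ee_pos: [654.2, 229.3, 100.8]
tool_rot: [-0.945, -2.996, 0.0]
contact_force: [-0.1, -0.6, -1.3]
width: 0.28
grasp_force: 76.2
```

In the bore first time.

```bash
python3 -m inch '[[[0,0,0.1,0,0,0],[0,0,0.15,0,0,0],[0,0,0.15,0,0,0],[0,0,0.15,0,0,0],[0,0,0.15,0,0,0],[0,0,0.1,0,0,0],[0,0,0.05,0,0,0],[0,0,0.05,0,0,0],[0,0,0,0,0,0],[0,0,0,0,0,0],[0,0,0,0,0,0]]]'
python3 -m inch '[[[0,0,0.03,0,0,0],[0,0,0,0,0,0],[0,0,0,0,0,0]]]'
python3 -m inch '[[[0,0,0.04,0,0,0],[0,0,0,0,0,0],[0,0,0,0,0,0],[0,0,0,0,0,0]]]'
```

```text
t: 26.5
ee_pos: [654.5, 229.4, 78.6]
tool_rot: [0.944, 2.996, 0.0]
contact_force: [-1.2, 0.4, -1.5]
width: 0.275
grasp_force: 76.2
t: 26.75
ee_pos: [654.3, 229.4, 77.6]
tool_rot: [0.945, 2.996, 0.0]
contact_force: [0.5, -0.4, -1.6]
width: 0.276
grasp_force: 76.2
t: 27.08
ee_pos: [654.7, 229.4, 77.3]
tool_rot: [0.944, 2.995, 0.001]
contact_force: [0.1, -0.5, 2.7]
width: 0.278
grasp_force: 75.9
```

```bash
python3 -m inch '[[[0,0,0.02,0,0,0],[0,0,0,0,0,0],[0,0,0,0,0,0],[0,0,0,0,0,0],[0,0,0,0,0,0],[0,0,0,0,0,0],[0,0,0,0,0,0],[0,0,0,0,0,0],[0,0,0,0,0,0],[0,0,0,0,0,0],[0,0,0,0,0,0],[0,0,0,0,0,0],[0,0,0,0,0,0],[0,0,0,0,0,0],[0,0,0,0,0,0],[0,0,0,0,0,0],[0,0,0,0,0,0],[0,0,0,0,0,0]]]'
python3 -m inch '[[[0,0,0,0,0,0],[0,0,0,0,0,0],[0,0,0,0,0,0],[0,0,0,0,0,0],[0,0,0,0,0,0],[0,0,0,0,0,0],[0,0,0,0,0,0],[0,0,0,0,0,0],[0,0,0,0,0,0],[0,0,0,0,0,0]]]'
python3 -m inch '[[[0,0,-0.3,0,0,0],[0,0,-0.6,0,0,0],[0,0,-0.9,0,0,0],[0,0,-0.7,0,0,0],[0,0,0,0,0,0],[0,0,0,0,0,0]]]'
python3 m.py; python3 -c "from h import *;go(543,379,140)"
```

```text
t: 28.58
ee_pos: [654.9, 229.4, 77.1]
tool_rot: [0.944, 2.995, 0.001]
contact_force: [-1.3, -0.8, 6.3]
width: 0.278
grasp_force: 75.5
t: 29.42
ee_pos: [655.0, 229.4, 77.2]
tool_rot: [0.944, 2.995, 0.001]
contact_force: [-1.6, -1.3, 5.9]
width: 0.278
grasp_force: 75.5
t: 29.92
ee_pos: [655.5, 229.7, 140.6]
tool_rot: [0.944, 2.993, 0.003]
contact_force: [0.1, -1.0, -1.8]
width: 0.277
grasp_force: 76.2
t 30.0 tcp [653.3 229.1 137.3] ydir 55.0 tilt [-0.002 -0.   ] F [-1.2  0.9 -1.8] w 0.278 g 76.2 j6 -0.72
 az units 0.0 shift units [ 7.05  2.38 -0.1 ] rows>= 8 j6-> -0.35Traceback (most recent call last):
  File "m.py", line 12, in <module>
    print(n,round(m["confidence"],2),np.round([xs.mean(),ys.mean()]),k.sum(),*rect(p,h&(mn>th) if n=="top" else k,44))
                                                                              ~~~~^^^^^^^^^^^^^^^^^^^^^^^^^^^^^^^^^^^
  File "m.py", line 5, in rect
    r=cv2.minAreaRect(W);return np.round(W.mean(0),1),np.round(r[0],1),np.round(r[1]),round(r[2],1)
cv2.error: OpenCV(4.12.0) /io/opencv/modules/imgproc/src/convhull.cpp:143: error: (-215:Assertion failed) total >= 0 && (depth == CV_32F || depth == CV_32S) in function 'convexHull'
```

```bash
sed -i 's/k.sum()>600: continue/k.sum()>600 or (n=="top" and (k\&(mn>th)).sum()<40): continue/' m.py
python3 -m inch '[[[0.4,0.15,0,0,0,0],[0.8,0.25,0,0,0,0],[0.9,0.3,0,0,0,0],[0.9,0.3,0,0,0,0],[0.9,0.3,0,0,0,0],[0.9,0.3,0,0,0,0],[0.9,0.3,0,0,0,0],[0.75,0.25,0,0,0,0],[0.4,0.15,0,0,0,0],[0.2,0.08,0.3,0,0,0],[0,0,0.3,0,0,0],[0,0,0,0,0,0],[0,0,0,0,0,0],[0,0,0,0,0,0],[0,0,0,0,0,0]]]'
python3 m.py; python3 e.py 543 379 s6.png
```

```text
t: 31.27
ee_pos: [544.9, 378.4, 123.7]
tool_rot: [0.947, 2.995, 0.0]
contact_force: [0.1, -0.2, -1.9]
width: 0.279
grasp_force: 76.2
top 0.6 [260. 244.] 108 [467.1  39.8] [467.6  38.9] [27. 35.] 64.4
top 0.47 [195. 181.] 217 [653.9 236.1] [654.4 235.8] [30. 54.] 61.8
block_1_bore 0.43 [258. 242.] [473.  43.]
side 0.95 [191. 179.] 395 [526.4 349.9] [527.7 350.4] [106.  66.] 65.1
side 0.62 [237. 244.] 358 [452.7  15.2] [453.4  16.1] [88. 35.] 57.0
side 0.57 [252. 186.] 376 [636.3 208.9] [635.8 209.5] [105.  59.] 52.8
block_1_bore 0.81 [234. 235.] [467.  47.]
block_1_bore 0.7 [151. 207.] [370. 282.]
block_1_bore 0.39 [291. 232.] [582. -23.]
expected tip,bore [[190.4, 167.5], [190.7, 173.1]]
gauge_tip 0.48 [189. 164.] [552. 400.]
block_1_bore 0.81 [235. 235.] [471.  48.]
t 31.8 tcp [544.  379.2 123.6] ydir 55.0 tilt [0. 0.] F [-0.2  0.4 -1.2] w 0.281 g 76.2 j6 -0.46
 az units 0.0 shift units [ 0.03 -0.03 -0.  ] rows>= 1 j6-> -0.35
```

View pics/s6.png

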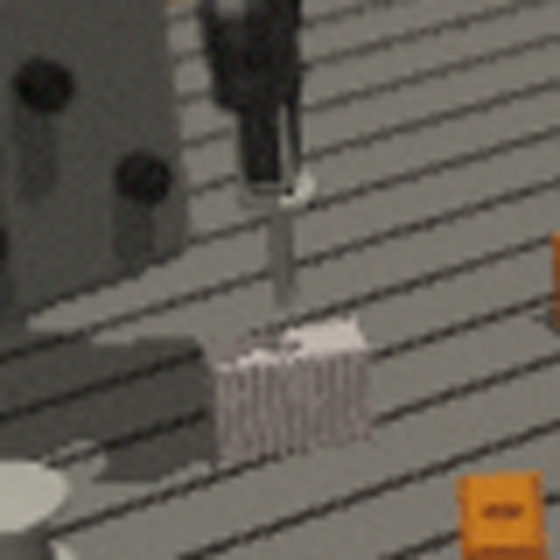

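Tip (190.0,165.5) and bore (190.6,172) agree within tolerance. Lowering.

```bash
python3 -m inch '[[[0,-0.02,0.1,0,0,0],[0,0,0.2,0,0,0],[0,0,0.2,0,0,0],[0,0,0.15,0,0,0],[0,0,0.1,0,0,0],[0,0,0,0,0,0],[0,0,0.06,0,0,0],[0,0,0.06,0,0,0],[0,0,0,0,0,0],[0,0,0,0,0,0],[0,0,0,0,0,0]]]'
python3 -m inch '[[[0,0,0.05,0,0,0],[0,0,0,0,0,0],[0,0,0,0,0,0]]]'
```

```text
t: 32.68
ee_pos: [543.9, 378.8, 102.0]
tool_rot: [0.945, 2.996, 0.0]
contact_force: [-0.1, 0.3, -2.4]
width: 0.281
grasp_force: 76.2
t: 32.93
ee_pos: [543.7, 378.7, 100.5]
tool_rot: [-0.945, -2.996, 0.0]
contact_force: [-0.3, 0.3, -1.6]
width: 0.282
grasp_force: 76.2
```

```bash
python3 -m inch '[[[0,0,0.1,0,0,0],[0,0,0.15,0,0,0],[0,0,0.15,0,0,0],[0,0,0.15,0,0,0],[0,0,0.15,0,0,0],[0,0,0.1,0,0,0],[0,0,0.05,0,0,0],[0,0,0.05,0,0,0],[0,0,0,0,0,0],[0,0,0,0,0,0],[0,0,0,0,0,0]]]'
python3 -m inch '[[[0,0,0.04,0,0,0],[0,0,0,0,0,0],[0,0,0,0,0,0],[0,0,0.03,0,0,0],[0,0,0,0,0,0],[0,0,0,0,0,0]]]'
```

```text
t: 33.85
ee_pos: [543.9, 378.9, 78.4]
tool_rot: [0.945, 2.996, 0.001]
contact_force: [1.1, 0.2, -0.5]
width: 0.278
grasp_force: 76.2
t: 34.35
ee_pos: [544.3, 379.0, 77.2]
tool_rot: [0.944, 2.995, 0.001]
contact_force: [-1.0, -0.8, 2.4]
width: 0.275
grasp_force: 75.7
```

```bash
python3 -m inch '[[[0,0,0.02,0,0,0],[0,0,0,0,0,0],[0,0,0,0,0,0],[0,0,0,0,0,0],[0,0,0,0,0,0],[0,0,0,0,0,0],[0,0,0,0,0,0],[0,0,0,0,0,0],[0,0,0,0,0,0],[0,0,0,0,0,0],[0,0,0,0,0,0],[0,0,0,0,0,0],[0,0,0,0,0,0],[0,0,0,0,0,0],[0,0,0,0,0,0],[0,0,0,0,0,0],[0,0,0,0,0,0],[0,0,0,0,0,0]]]'
python3 -m inch '[[[0,0,0,0,0,0],[0,0,0,0,0,0],[0,0,0,0,0,0],[0,0,0,0,0,0],[0,0,0,0,0,0],[0,0,0,0,0,0],[0,0,0,0,0,0],[0,0,0,0,0,0],[0,0,0,0,0,0],[0,0,0,0,0,0]]]'
python3 -m inch '[[[0,0,-0.3,0,0,0],[0,0,-0.6,0,0,0],[0,0,-0.9,0,0,0],[0,0,-0.9,0,0,0],[0,0,-0.6,0,0,0],[0,0,-0.3,0,0,0],[0,0,0,0,0,0],[0,0,0,0,0,0],[0,0,0,0,0,0]]]'
python3 -c "from h import *;go(622.2,26.1,165,55)"
```

```text
t: 35.85
ee_pos: [544.5, 379.1, 77.1]
tool_rot: [0.944, 2.995, 0.002]
contact_force: [-1.0, -1.2, 4.9]
width: 0.281
grasp_force: 75.5
t: 36.68
ee_pos: [544.5, 379.1, 77.2]
tool_rot: [0.944, 2.995, 0.002]
contact_force: [-1.4, 0.1, 5.0]
width: 0.276
grasp_force: 75.5
t: 37.43
ee_pos: [542.7, 378.2, 164.2]
tool_rot: [-0.944, -2.994, 0.003]
contact_force: [0.1, -0.3, -1.4]
width: 0.278
grasp_force: 76.2
t 37.4 tcp [542.7 378.2 164.2] ydir 55.0 tilt [-0.002 -0.001] F [ 0.1 -0.3 -1.4] w 0.278 g 76.2 j6 -0.46
 az units -0.0 shift units [-10.68  -9.71  -0.02] rows>= 11 j6-> -0.92
 az units 45.0 shift units [10.68  9.71 -0.04] rows>= 11 j6-> 2.22
```

All three bores are gauged, from shortest to longest. Returning the gauge to its fork.

```bash
python3 -m inch '[[[-0.4,-0.36,0,0,0,0],[-0.9,-0.82,0,0,0,0],[-1,-0.91,0,0,0,0],[-1,-0.91,0,0,0,0],[-1,-0.91,0,0,0,0],[-1,-0.91,0,0,0,0],[-1,-0.91,0,0,0,0],[-1,-0.91,0,0,0,0],[-1,-0.91,0,0,0,0],[-1,-0.91,0,0,0,0],[-0.8,-0.73,0,0,0,0],[-0.4,-0.36,0,0,0,0],[-0.15,-0.12,0,0,0,0],[0,0,0,0,0,0],[0,0,0,0,0,0],[0,0,0,0,0,0],[0,0,0,0,0,0],[0,0,0,0,0,0],[0,0,0,0,0,0]]]'
python3 -c "from h import *;go(622.2,26.1,97,55);grab_frame('side');go(622.2,26.1,97,55)"
```

```text
t: 39.02
ee_pos: [623.0, 29.1, 165.8]
tool_rot: [-0.942, -2.997, -0.0]
contact_force: [0.2, 0.2, -2.3]
width: 0.284
grasp_force: 76.3
t 39.0 tcp [623.   29.1 165.8] ydir 55.1 tilt [-0.  0.] F [ 0.2  0.2 -2.3] w 0.284 g 76.3 j6 -1.03
 az units 0.02 shift units [-0.04 -0.12  2.75] rows>= 3 j6-> -0.92
 az units -44.98 shift units [0.04 0.12 2.75] rows>= 3 j6-> -4.06
t 39.1 tcp [623.1  28.9 165.9] ydir 55.1 tilt [0. 0.] F [-0.2  0.1 -0.3] w 0.28 g 76.3 j6 -1.03
 az units 0.02 shift units [-0.03 -0.11  2.76] rows>= 3 j6-> -0.92
 az units -44.98 shift units [0.03 0.11 2.76] rows>= 3 j6-> -4.06
```

```bash
python3 -m inch '[[[-0.03,-0.12,0,0,0,0],[0,0,0.3,0,0,0],[0,0,0.6,0,0,0],[0,0,0.6,0,0,0],[0,0,0.5,0,0,0],[0,0,0.4,0,0,0],[0,0,0.25,0,0,0],[0,0,0.1,0,0,0],[0,0,0,0,0,0],[0,0,0,0,0,0],[0,0,0,0,0,0]]]'
python3 -m inch '[[[0,0,0.08,0,0,0],[0,0,0.08,0,0,0],[0,0,0,0,0,0],[0,0,0,0,0,0]]]'
```

```text
t: 39.98
ee_pos: [622.9, 25.1, 98.1]
tool_rot: [0.944, 2.994, 0.001]
contact_force: [0.5, -0.6, -0.8]
width: 0.276
grasp_force: 76.3
t: 40.32
ee_pos: [621.9, 25.1, 93.0]
tool_rot: [-0.945, -2.996, 0.0]
contact_force: [0.0, 0.0, -1.4]
width: 0.276
grasp_force: 76.3
```

```bash
python3 -m inch '[[[0,0,0.05,0,0,0],[0,0,0.03,0,0,0],[0,0,0,0,0,0],[0,0,0,0,0,0]]]'
python3 -m inch '[[[0,0,0,0,0,0],[0,0,0,0,0,0],[0,0,0,0,0,0],[0,0,0,0,0,0],[0,0,0,0,0,0],[0,0,0,0,0,0],[0,0,0,0,0,0]]]' 1 40
python3 -m inch '[[[0,0,-0.2,0,0,0],[0,0,-0.4,0,0,0],[0,0,-0.6,0,0,0],[0,0,-0.8,0,0,0],[0,0,-0.9,0,0,0],[0,0,-0.6,0,0,0],[0,0,0,0,0,0],[0,0,0,0,0,0]]]'
cat > f.py <<'E'
from h import *
s=grab_frame("side")
for l,z in(("gauge_tip",30),("gauge_grip",106),("gauge_flange",80),("fork",80)): marks(s,l,z,.4)
save(s,"s7.png",(190,130,350,250),5)
go(467.4,34,60,-38)
E
python3 f.py
```

```text
t: 40.65
ee_pos: [622.6, 25.1, 92.1]
tool_rot: [0.944, 2.995, 0.0]
contact_force: [-1.7, 0.2, 4.6]
width: 0.276
grasp_force: 75.7
t: 41.23
ee_pos: [622.4, 25.2, 91.3]
tool_rot: [0.945, 2.996, 0.001]
contact_force: [0.2, -1.6, -0.2]
width: 0.999
grasp_force: 0.0
t: 41.9
ee_pos: [623.4, 25.1, 180.8]
tool_rot: [0.943, 2.992, 0.002]
contact_force: [-0.9, 0.5, 0.1]
width: 1.0
grasp_force: 0.0
gauge_tip 0.53 [287. 216.] [630.  51.]
gauge_grip 0.5 [289. 195.] [619.  30.]
gauge_flange 0.77 [291. 203.] [626.  29.]
fork 0.83 [290. 207.] [611.  18.]
t 42.1 tcp [620.9  25.2 176.7] ydir 55.0 tilt [-0.003  0.   ] F [-0.6  0.  -0.3] w 1.0 g 0.0 j6 -1.03
 az units -21.75 shift units [3.49 5.06 4.67] rows>= 6 j6-> -2.41
 az units 23.25 shift units [-3.51 -5.05  4.67] rows>= 6 j6-> 0.74
```

View pics/s7.png

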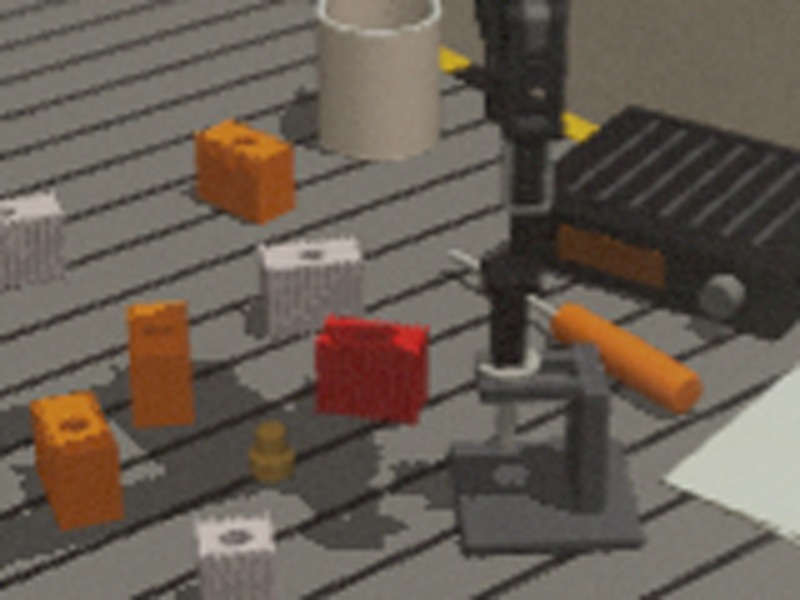

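The gauge hangs in the fork with its flange on the prongs at px (292,204). Next I'll measure the tote and ramp precisely, so the skewed tote can be straightened before loading.

```bash
cat > r.py <<'E'
from h import *
for n in("top","side"):
    p=grab_frame(n)
    for l,zs in(("tote",(28,)),("ramp",(0,16,26))):
        m=regions_of(p,l)
        if not m: continue
        k=m[0]["pixels"].astype(np.uint8)
        c=max(cv2.findContours(k,cv2.RETR_EXTERNAL,cv2.CHAIN_APPROX_NONE)[0],key=cv2.contourArea)
        h=cv2.convexHull(c)
        for e in(4,5,6,8):
            a=cv2.approxPolyDP(h,e,True)[:,0]
            if len(a)<=5: break
        print(n,l,round(m[0]["confidence"],2),a.tolist())
        for z in zs: print("  z",z,[np.round(world(p,q,z)[:2],0).tolist() for q in a])
t=grab_frame("top")
for l,z in(("tote",0),("tote_floor",5),("ramp",0),("deck",8)): marks(t,l,z)
save(t,"t8.png",(295,140,435,285),4)
E
python3 r.py
```

```text
top tote 0.86 [[337, 215], [360, 264], [333, 276], [310, 228]]
  z 28 [[557.0, -187.0], [414.0, -256.0], [378.0, -177.0], [517.0, -108.0]]
top ramp 0.95 [[368, 153], [418, 194], [378, 244], [328, 202]]
  z 0 [[749.0, -283.0], [626.0, -435.0], [474.0, -314.0], [598.0, -163.0]]
  z 16 [[746.0, -280.0], [624.0, -430.0], [474.0, -311.0], [596.0, -161.0]]
  z 26 [[744.0, -279.0], [623.0, -427.0], [474.0, -309.0], [595.0, -160.0]]
side tote 0.64 [[295, 265], [334, 278], [305, 337], [261, 320]]
  z 28 [[522.0, -108.0], [558.0, -192.0], [401.0, -276.0], [364.0, -193.0]]
side ramp 0.59 [[423, 264], [449, 328], [446, 339], [345, 338], [337, 265]]
  z 0 [[779.0, -264.0], [655.0, -418.0], [626.0, -431.0], [477.0, -307.0], [620.0, -142.0]]
  z 16 [[760.0, -274.0], [639.0, -425.0], [611.0, -437.0], [465.0, -316.0], [605.0, -155.0]]
  z 26 [[749.0, -281.0], [629.0, -429.0], [601.0, -441.0], [458.0, -322.0], [596.0, -164.0]]
tote 0.93 [336. 247.] [ 462. -187.]
tote_floor 0.7 [333. 245.] [ 470. -178.]
ramp 0.94 [351. 222.] [ 538. -231.]
ramp 0.51 [266. 190.] [632.  26.]
deck 0.57 [381. 192.] [ 630. -321.]
deck 0.42 [193. 181.] [654. 246.]
```

View pics/t8.png

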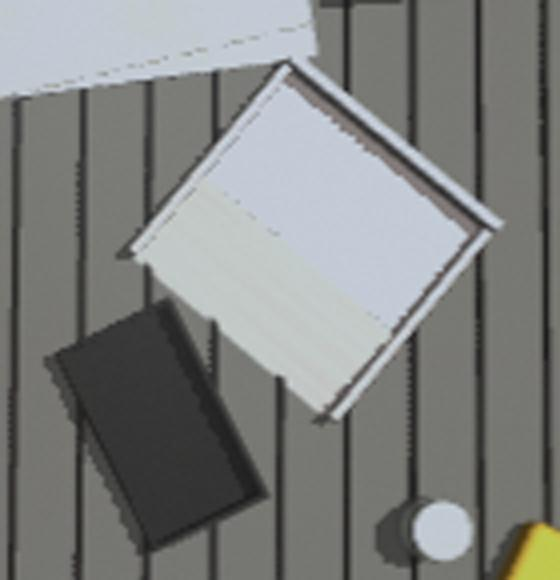

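The tote (crop centre (155,425), px (334,246)) is skewed about 24° to the ramp, whose uphill direction is -39°. I'll grip its lower wall in the middle and turn it straight.

```bash
python3 -m inch '[[[0,0,0,0,0,1],[0,0,0,0,0,1],[0,0,0,0,0,1],[0,0,0,0,0,1],[0,0,0,0,0,1],[0,0,0,0,0,1],[0,0,0,0,0,1],[0,0,0,0,0,1],[0,0,0,0,0,1],[0,0,0,0,0,1],[0,0,0,0,0,1],[0,0,0,0,0,1],[0,0,0,0,0,1],[0,0,0,0,0,1],[0,0,0,0,0,1],[0,0,0,0,0,1],[0,0,0,0,0,1],[0,0,0,0,0,1],[0,0,0,0,0,1],[0,0,0,0,0,1]]]'
python3 -m inch '[[[0,0,0,0,0,1],[0,0,0,0,0,1],[0,0,0,0,0,1],[0,0,0,0,0,1],[0,0,0,0,0,1],[0,0,0,0,0,1],[0,0,0,0,0,1],[0,0,0,0,0,1],[0,0,0,0,0,1],[0,0,0,0,0,0.6],[0,0,0,0,0,0],[0,0,0,0,0,0]]]'
python3 -c "from h import *;go(445.1,-147.2,60,-63.5)"
```

```text
t: 44.37
ee_pos: [622.1, 25.1, 178.6]
tool_rot: [2.652, 1.683, 0.0]
contact_force: [-0.3, 0.2, 0.4]
width: 1.001
grasp_force: 0.0
t: 45.37
ee_pos: [622.1, 25.1, 178.6]
tool_rot: [3.057, 0.725, 0.0]
contact_force: [0.9, -1.1, 0.9]
width: 1.001
grasp_force: 0.0
t 45.4 tcp [622.1  25.1 178.6] ydir -63.3 tilt [ 0. -0.] F [ 0.9 -1.1  0.9] w 1.001 g 0.0 j6 1.03
 az units 0.04 shift units [-9.41  3.01  4.74] rows>= 10 j6-> 0.79
 az units -44.96 shift units [ 9.41 -3.01  4.74] rows>= 10 j6-> -2.35
```

```bash
python3 -m inch '[[[-0.5,0.15,0,0,0,0],[-0.95,0.3,0,0,0,0],[-0.95,0.3,0,0,0,0],[-0.95,0.3,0,0,0,0],[-0.95,0.3,0,0,0,0],[-0.95,0.3,0.4,0,0,0],[-0.95,0.3,0.6,0,0,0],[-0.95,0.3,0.8,0,0,0],[-0.95,0.3,0.8,0,0,0],[-0.75,0.26,0.8,0,0,0],[-0.45,0.15,0.7,0,0,0],[-0.11,0.05,0.6,0,0,0],[0,0,0,0,0,0],[0,0,0,0,0,0],[0,0,0,0,0,0]]]'
python3 -c "from h import *;go(445.1,-147.2,12,-63.5)"
```

```text
t: 46.62
ee_pos: [446.1, -147.8, 62.0]
tool_rot: [3.056, 0.723, 0.002]
contact_force: [0.7, -0.0, -0.0]
width: 0.997
grasp_force: 0.0
t 46.6 tcp [ 446.1 -147.8   62. ] ydir -63.4 tilt [ 0.001 -0.001] F [ 0.7 -0.  -0. ] w 0.997 g 0.0 j6 0.64
 az units 0.03 shift units [-0.02 -0.04  2.  ] rows>= 3 j6-> 0.79
 az units -44.97 shift units [0.02 0.04 2.  ] rows>= 3 j6-> -2.35
```

```bash
python3 -m inch '[[[0,0,0.4,0,0,0],[0,0,0.5,0,0,0],[0,0,0.5,0,0,0],[0,0,0.35,0,0,0],[0,0,0.15,0,0,0],[0,0,0,0,0,0],[0,0,0,0,0,0]]]'
python3 -m inch '[[[0,0,0,0,0,0],[0,0,0,0,0,0],[0,0,0,0,0,0],[0,0,0,0,0,0],[0,0,0,0,0,0],[0,0,0,0,0,0],[0,0,0,0,0,0],[0,0,0,0,0,0],[0,0,0,0,0,0],[0,0,0,0,0,0],[0,0,0,0,0,0],[0,0,0,0,0,0]]]' -1 30
python3 -c "from h import *;go(440.2,-164,13,-39)"
```

```text
t: 47.2
ee_pos: [445.7, -147.5, 13.7]
tool_rot: [3.057, 0.723, 0.0]
contact_force: [-0.3, -0.1, -0.9]
width: 0.999
grasp_force: 0.0
t: 48.2
ee_pos: [445.5, -147.5, 13.7]
tool_rot: [-3.057, -0.723, -0.0]
contact_force: [-0.9, 1.2, 3.3]
width: 0.049
grasp_force: 32.8
t 48.2 tcp [ 445.5 -147.5   13.7] ydir -63.4 tilt [0. 0.] F [-0.9  1.2  3.3] w 0.049 g 32.8 j6 0.64
 az units -6.1 shift units [-0.65  0.25  0.03] rows>= 1 j6-> 0.32
 az units 38.9 shift units [ 0.65 -0.25  0.03] rows>= 1 j6-> 3.47
```

```bash
python3 -m inch '[[[0,0,0,0,0,-0.3],[0,0,0,0,0,-0.5],[0,0,0,0,0,-0.6],[0,0,0,0,0,-0.6],[0,0,0,0,0,-0.6],[0,0,0,0,0,-0.6],[0,0,0,0,0,-0.6],[0,0,0,0,0,-0.6],[0,0,0,0,0,-0.6],[0,0,0,0,0,-0.6],[0,0,0,0,0,-0.5],[-0.1,0.05,0,0,0,0],[-0.15,0.05,0,0,0,0],[-0.15,0.05,0,0,0,0],[-0.15,0.05,0,0,0,0],[-0.1,0.05,0,0,0,0],[0,0,0,0,0,0],[0,0,0,0,0,0],[0,0,0,0,0,0]]]'
python3 r.py;python3 -c "from h import *;go(440.2,-164,13,-39)"
```

```text
t: 49.78
ee_pos: [440.0, -164.9, 13.7]
tool_rot: [2.834, 1.352, -0.001]
contact_force: [-0.6, -0.8, 4.9]
width: 0.047
grasp_force: 32.9
top tote 0.82 [[307, 236], [327, 214], [367, 250], [316, 246]]
  z 28 [[494.0, -99.0], [559.0, -158.0], [455.0, -276.0], [465.0, -126.0]]
top ramp 0.77 [[368, 153], [420, 196], [379, 244], [328, 203]]
  z 0 [[749.0, -283.0], [620.0, -441.0], [474.0, -317.0], [595.0, -163.0]]
  z 16 [[746.0, -280.0], [619.0, -436.0], [474.0, -314.0], [593.0, -161.0]]
  z 26 [[744.0, -279.0], [617.0, -433.0], [474.0, -312.0], [592.0, -160.0]]
side tote 0.57 [[324, 268], [331, 332], [283, 333], [281, 277]]
  z 28 [[565.0, -155.0], [447.0, -297.0], [376.0, -244.0], [472.0, -120.0]]
side ramp 0.83 [[422, 262], [449, 327], [447, 339], [346, 340], [336, 265]]
  z 0 [[783.0, -258.0], [657.0, -417.0], [627.0, -432.0], [475.0, -312.0], [618.0, -141.0]]
  z 16 [[765.0, -269.0], [641.0, -423.0], [612.0, -439.0], [463.0, -321.0], [603.0, -154.0]]
  z 26 [[753.0, -275.0], [631.0, -428.0], [603.0, -443.0], [456.0, -327.0], [594.0, -162.0]]
tote 0.6 [334. 244.] [ 470. -181.]
tote_floor 0.88 [333. 243.] [ 476. -178.]
tote_floor 0.39 [194. 178.] [664. 243.]
ramp 0.77 [352. 225.] [ 531. -235.]
deck 0.77 [383. 193.] [ 627. -327.]
deck 0.39 [141. 216.] [546. 398.]
t 50.3 tcp [ 440.2 -164.4   13.7] ydir -39.0 tilt [ 0.    -0.001] F [-1.8 -2.8  5.3] w 0.049 g 33.0 j6 0.17
 az units 0.0 shift units [ 0.01 -0.01  0.03] rows>= 1 j6-> 0.32
 az units -45.0 shift units [-0.01  0.01  0.03] rows>= 1 j6-> -2.82
```

The tote is now aligned with the ramp: front-edge mid v≈150 against the ramp's 151, and the angles agree. Releasing it and fetching block_1.

```bash
python3 -m inch '[[[0,0,0,0,0,0],[0,0,0,0,0,0],[0,0,0,0,0,0],[0,0,0,0,0,0],[0,0,0,0,0,0],[0,0,0,0,0,0],[0,0,-0.3,0,0,0],[0,0,-0.6,0,0,0],[0,0,-0.8,0,0,0],[0,0,-0.9,0,0,0],[0,0,-0.9,0,0,0],[0,0,-0.5,0,0,1],[0,0,0,0,0,-1],[0,0,0,0,0,-0.5],[0,0,0,0,0,-1],[0,0,0,0,0,0],[0,0,0,0,0,0]]]' 1
python3 -c "from h import *;go(467.5,36,24,-33)"
```

```text
t: 51.75
ee_pos: [440.1, -164.1, 114.0]
tool_rot: [2.762, 1.497, 0.001]
contact_force: [0.4, -0.4, 0.2]
width: 0.999
grasp_force: 0.0
t 51.8 tcp [ 440.1 -164.1  114. ] ydir -33.1 tilt [ 0. -0.] F [ 0.4 -0.4  0.2] w 0.999 g 0.0 j6 0.07
 az units -0.02 shift units [ 7.31 -3.44  3.6 ] rows>= 8 j6-> 0.65
 az units 44.98 shift units [-7.31  3.44  3.6 ] rows>= 8 j6-> 3.79
```

```bash
python3 -m inch '[[[0.4,-0.2,0,0,0,0],[0.9,-0.4,0,0,0,0],[0.9,-0.45,0,0,0,0],[0.9,-0.45,0,0,0,0],[0.9,-0.45,0,0,0,0],[0.9,-0.45,0,0,0,0],[0.9,-0.4,0,0,0,0],[0.7,-0.3,0,0,0,0],[0.5,-0.2,0,0,0,0],[0.2,-0.1,0.2,0,0,0],[0.11,-0.04,0.5,0,0,0],[0,0,0.6,0,0,0],[0,0,0.6,0,0,0],[0,0,0,0,0,0],[0,0,0,0,0,0]]]'
python3 -c "from h import *;go(467.5,36,24,-33)"
```

```text
t: 53.0
ee_pos: [466.0, 36.1, 64.9]
tool_rot: [-2.76, -1.497, 0.004]
contact_force: [0.3, 0.7, -0.4]
width: 1.0
grasp_force: 0.0
t 53.0 tcp [466.   36.1  64.9] ydir -33.0 tilt [-0.003  0.   ] F [ 0.3  0.7 -0.4] w 1.0 g 0.0 j6 0.5
 az units -0.01 shift units [0.03 0.06 1.64] rows>= 2 j6-> 0.65
 az units 44.99 shift units [-0.03 -0.05  1.64] rows>= 2 j6-> 3.79
```

```bash
python3 -m inch '[[[0.03,0.06,0.4,0,0,0],[0,0,0.5,0,0,0],[0,0,0.5,0,0,0],[0,0,0.24,0,0,0],[0,0,0,0,0,0],[0,0,0,0,0,0]]]'
python3 -m inch '[[[0,0,0,0,0,0],[0,0,0,0,0,0],[0,0,0,0,0,0],[0,0,0,0,0,0],[0,0,0,0,0,0],[0,0,0,0,0,0],[0,0,0,0,0,0],[0,0,0,0,0,0],[0,0,0,0,0,0],[0,0,0,0,0,0],[0,0,0,0,0,0],[0,0,0,0,0,0]]]' -0.7 60
python3 -m inch '[[[0,0,-0.2,0,0,0],[0,0,-0.4,0,0,0],[0,0,-0.7,0,0,0],[0,0,-0.8,0,0,0],[0,0,-0.6,0,0,0],[0,0,0,0,0,0],[0,0,0,0,0,0],[0,0,0,0,0,0]]]'
python3 -c "
from h import *
u,v=490,185
go(.777*u+.629*v,-.629*u+.777*v,60,-39)"
```

```text
t: 53.5
ee_pos: [469.3, 35.7, 25.1]
tool_rot: [-2.761, -1.499, 0.0]
contact_force: [-0.2, 0.1, -0.3]
width: 1.0
grasp_force: 0.0
t: 54.5
ee_pos: [470.0, 35.8, 25.8]
tool_rot: [2.76, 1.499, 0.002]
contact_force: [-0.1, 0.3, 7.2]
width: 0.381
grasp_force: 61.2
t: 55.17
ee_pos: [468.0, 35.9, 91.7]
tool_rot: [-2.76, -1.499, 0.003]
contact_force: [-0.7, 0.4, -2.1]
width: 0.384
grasp_force: 60.4
t 55.2 tcp [468.   35.9  91.7] ydir -33.0 tilt [-0.002  0.   ] F [-0.7  0.4 -2.1] w 0.384 g 60.4 j6 0.5
 az units 1.5 shift units [-5.5   5.95  1.26] rows>= 6 j6-> 0.36
 az units -43.5 shift units [ 5.5  -5.95  1.27] rows>= 6 j6-> -2.78
```

```bash
python3 -m inch '[[[0,0,0,0,0,0.7],[0,0,0,0,0,0.8],[-0.4,0.45,0,0,0,0],[-0.8,0.85,0,0,0,0],[-0.9,0.95,0,0,0,0],[-0.9,0.95,0,0,0,0],[-0.9,0.95,0,0,0,0],[-0.8,0.85,0,0,0,0],[-0.5,0.6,0,0,0,0],[-0.2,0.25,0,0,0,0],[-0.1,0.1,0.4,0,0,0],[0,0,0.6,0,0,0],[0,0,0,0,0,0],[0,0,0,0,0,0],[0,0,0,0,0,0]]]'
python3 -c "
from h import *
u,v=490,185
go(.777*u+.629*v,-.629*u+.777*v,31.5,-39)"
```

```text
t: 56.42
ee_pos: [497.5, -163.3, 66.8]
tool_rot: [-2.833, -1.354, 0.002]
contact_force: [0.2, -0.0, -1.6]
width: 0.38
grasp_force: 60.3
t 56.4 tcp [ 497.5 -163.3   66.8] ydir -38.9 tilt [-0.002  0.001] F [ 0.2 -0.  -1.6] w 0.38 g 60.3 j6 0.23
 az units 0.02 shift units [-0.05  0.02  1.41] rows>= 2 j6-> 0.36
 az units -44.98 shift units [ 0.05 -0.01  1.41] rows>= 2 j6-> -2.78
```

```bash
python3 -m inch '[[[-0.05,0.02,0.3,0,0,0],[0,0,0.5,0,0,0],[0,0,0.35,0,0,0],[0,0,0.15,0,0,0],[0,0,0.05,0,0,0],[0,0,0,0,0,0],[0,0,0,0,0,0]]]'
python3 -m inch '[[[0,0,0.05,0,0,0],[0,0,0,0,0,0],[0,0,0,0,0,0]]]'
```

```text
t: 57.0
ee_pos: [497.9, -166.0, 33.8]
tool_rot: [2.836, 1.352, 0.0]
contact_force: [0.6, -0.4, -1.5]
width: 0.381
grasp_force: 60.4
t: 57.25
ee_pos: [498.0, -166.1, 32.9]
tool_rot: [2.835, 1.352, 0.001]
contact_force: [-0.5, -0.1, -2.0]
width: 0.384
grasp_force: 60.4
```

```bash
python3 -m inch '[[[0,0,0.05,0,0,0],[0,0,0,0,0,0],[0,0,0.03,0,0,0],[0,0,0,0,0,0],[0,0,0,0,0,0]]]'
python3 -m inch '[[[0,0,0,0,0,0],[0,0,0,0,0,0],[0,0,0,0,0,0],[0,0,0,0,0,0],[0,0,-0.3,0,0,0],[0,0,-0.6,0,0,0],[0,0,-0.8,0,0,0],[0,0,-0.8,0,0,0],[0,0,-0.3,0,0,0],[0,0,0,0,0,0],[0,0,0,0,0,0],[0,0,0,0,0,0]]]' 1
python3 m.py
python3 -c "from h import *;go(654.6,231,22,-28)"
```

```text
t: 57.67
ee_pos: [497.9, -166.0, 30.9]
tool_rot: [2.835, 1.352, 0.0]
contact_force: [-0.1, 0.3, 1.2]
width: 0.38
grasp_force: 60.6
t: 58.67
ee_pos: [496.9, -165.5, 99.5]
tool_rot: [-2.834, -1.352, 0.002]
contact_force: [-1.0, 0.2, -0.2]
width: 1.001
grasp_force: 0.0
top 0.74 [195. 180.] 211 [653.9 236.1] [654.4 235.8] [30. 54.] 61.8
top 0.63 [144. 217.] 302 [543.  385.1] [543. 385.] [29. 64.] 67.1
top 0.38 [153. 266.] 350 [399.3 348.4] [398.9 347.9] [52. 58.] 1.9
side 0.71 [305. 283.] 367 [ 486.6 -179.1] [ 487.9 -178.4] [68. 33.] 49.1
side 0.67 [191. 179.] 387 [527.1 349.7] [528.1 351.3] [107.  65.] 64.6
side 0.63 [252. 187.] 320 [636.  205.6] [636.6 205.1] [99. 52.] 54.7
block_1_bore 0.73 [305. 275.] [ 504. -161.]
t 59.0 tcp [ 497.2 -165.7   99.7] ydir -39.0 tilt [-0.001  0.001] F [-1.3 -0.1  0.2] w 0.999 g 0.0 j6 0.23
 az units -2.75 shift units [16.97 -1.89  3.1 ] rows>= 17 j6-> 0.83
 az units 42.25 shift units [-16.96   1.9    3.11] rows>= 17 j6-> 3.97
```

block_1 is in the tote. For block_3 I'll go high to clear the gauge.

```bash
python3 -m inch '[[[0,0,-0.4,0,0,-1],[0,0,-0.8,0,0,-1],[0,0,-0.8,0,0,-0.75],[0,0,-0.8,0,0,0],[0.4,-0.05,-0.2,0,0,0],[0.8,-0.1,0,0,0,0],[1,-0.12,0,0,0,0],[1,-0.12,0,0,0,0],[1,-0.12,0,0,0,0],[1,-0.12,0,0,0,0],[1,-0.12,0,0,0,0],[1,-0.12,0,0,0,0],[1,-0.12,0,0,0,0],[1,-0.12,0,0,0,0],[1,-0.12,0,0,0,0],[1,-0.12,0,0,0,0],[1,-0.12,0,0,0,0],[1,-0.1,0,0,0,0],[1,-0.1,0,0,0,0],[0.8,-0.1,0,0,0,0]]]'
python3 -m inch '[[[0.5,-0.05,0.1,0,0,0],[0.2,0,0.4,0,0,0],[0.1,0,0.8,0,0,0],[0,0,0.9,0,0,0],[0,0,0.9,0,0,0],[0,0,0.6,0,0,0],[0,0,0.4,0,0,0],[0,0,0,0,0,0],[0,0,0,0,0,0],[0,0,0,0,0,0]]]'
python3 -c "from h import *;go(654.6,231,22,-28)"
```

```text
t: 60.63
ee_pos: [634.5, 188.6, 174.0]
tool_rot: [-2.691, -1.618, 0.002]
contact_force: [0.7, -0.0, -0.6]
width: 1.001
grasp_force: 0.0
t: 61.47
ee_pos: [644.2, 204.2, 74.5]
tool_rot: [2.692, 1.617, 0.004]
contact_force: [0.4, 0.0, 0.4]
width: 1.0
grasp_force: 0.0
t 61.5 tcp [644.2 204.2  74.5] ydir -28.0 tilt [0.002 0.   ] F [0.4 0.  0.4] w 1.0 g 0.0 j6 0.69
 az units -0.0 shift units [ 1.14 -0.14  2.1 ] rows>= 3 j6-> 0.83
 az units 45.0 shift units [-1.14  0.13  2.1 ] rows>= 3 j6-> 3.97
```

```bash
python3 -m inch '[[[0.4,-0.05,0,0,0,0],[0.5,-0.05,0,0,0,0],[0.24,-0.04,0,0,0,0],[0,0,0,0,0,0],[0,0,0.4,0,0,0],[0,0,0.6,0,0,0],[0,0,0.6,0,0,0],[0,0,0.35,0,0,0],[0,0,0.15,0,0,0],[0,0,0,0,0,0],[0,0,0,0,0,0]]]'
python3 -m inch '[[[0,0,0,0,0,0],[0,0,0,0,0,0],[0,0,0,0,0,0],[0,0,0,0,0,0],[0,0,0,0,0,0],[0,0,0,0,0,0],[0,0,0,0,0,0],[0,0,0,0,0,0],[0,0,0,0,0,0],[0,0,0,0,0,0]]]' -0.7 60
python3 -m inch '[[[0,0,-0.2,0,0,0],[0,0,-0.4,0,0,0],[0,0,-0.7,0,0,0],[0,0,-0.9,0,0,0],[0,0,-0.9,0,0,0],[0,0,-0.9,0,0,0],[0,0,-0.9,0,0,0],[0,0,-0.9,0,0,0],[0,0,-0.5,0,0,0],[0,0,0,0,0,0],[0,0,0,0,0,0],[0,0,0,0,0,0]]]'
python3 -c "
from h import *
u,v=490,147
go(.777*u+.629*v,-.629*u+.777*v,100,-39)"
```

```text
t: 62.38
ee_pos: [652.9, 230.7, 19.7]
tool_rot: [-2.693, -1.618, 0.002]
contact_force: [0.4, 0.3, 0.5]
width: 1.003
grasp_force: 0.0
t: 63.22
ee_pos: [654.7, 231.3, 22.1]
tool_rot: [2.692, 1.618, 0.004]
contact_force: [-0.0, -0.2, 5.8]
width: 0.623
grasp_force: 64.8
t: 64.22
ee_pos: [651.9, 230.7, 175.8]
tool_rot: [-2.692, -1.617, 0.006]
contact_force: [-0.8, 0.3, -2.2]
width: 0.615
grasp_force: 64.0
t 64.2 tcp [651.9 230.7 175.8] ydir -28.0 tilt [-0.004 -0.001] F [-0.8  0.3 -2.2] w 0.615 g 64.0 j6 0.73
 az units 2.75 shift units [-17.69   5.14   3.06] rows>= 18 j6-> 0.29
 az units -42.25 shift units [17.71 -5.13  3.  ] rows>= 18 j6-> -2.85
```

```bash
python3 -m inch '[[[0,0,0,0,0,0.9],[0,0,0,0,0,1],[0,0,0,0,0,0.85],[-0.4,0.1,0,0,0,0],[-0.8,0.25,0,0,0,0],[-0.9,0.25,0,0,0,0],[-0.9,0.25,0,0,0,0],[-0.9,0.25,0,0,0,0],[-0.9,0.26,0,0,0,0],[-0.9,0.26,0,0,0,0],[-0.9,0.26,0,0,0,0],[-0.9,0.26,0,0,0,0],[-0.9,0.26,0,0,0,0],[-0.9,0.26,0,0,0,0],[-0.9,0.26,0,0,0,0],[-0.9,0.26,0,0,0,0],[-0.9,0.26,0,0,0,0],[-0.9,0.26,0,0,0,0],[-0.9,0.26,0,0,0,0],[-0.9,0.26,0,0,0,0]]]'
python3 -m inch '[[[-0.9,0.26,0,0,0,0],[-0.9,0.26,0,0,0,0],[-0.5,0.15,0.2,0,0,0],[-0.3,0.1,0.5,0,0,0],[0,0,0.8,0,0,0],[0,0,0.8,0,0,0],[0,0,0.6,0,0,0],[0,0,0.3,0,0,0],[0,0,0,0,0,0],[0,0,0,0,0,0],[0,0,0,0,0,0]]]'
python3 -c "
from h import *
u,v=490,147
go(.777*u+.629*v,-.629*u+.777*v,30,-39)"
```

```text
t: 65.88
ee_pos: [501.7, -121.8, 176.3]
tool_rot: [-2.833, -1.354, 0.004]
contact_force: [-0.8, 0.2, -2.6]
width: 0.618
grasp_force: 64.1
t: 66.8
ee_pos: [478.6, -183.9, 98.8]
tool_rot: [2.834, 1.353, 0.001]
contact_force: [0.9, -0.2, -0.8]
width: 0.617
grasp_force: 64.1
t 66.8 tcp [ 478.6 -183.9   98.8] ydir -39.0 tilt [ 0.001 -0.001] F [ 0.9 -0.2 -0.8] w 0.617 g 64.1 j6 0.18
 az units 0.01 shift units [-0.45  0.08  2.75] rows>= 3 j6-> 0.29
 az units -44.99 shift units [ 0.45 -0.09  2.75] rows>= 3 j6-> -2.85
```

```bash
python3 -m inch '[[[-0.2,0.04,0,0,0,0],[-0.2,0.04,0,0,0,0],[-0.05,0,0,0,0,0],[0,0,0.4,0,0,0],[0,0,0.6,0,0,0],[0,0,0.6,0,0,0],[0,0,0.5,0,0,0],[0,0,0.3,0,0,0],[0,0,0.2,0,0,0],[0,0,0.1,0,0,0],[0,0,0,0,0,0],[0,0,0,0,0,0],[0,0,0,0,0,0]]]'
python3 -m inch '[[[0,0,0.05,0,0,0],[0,0,0.05,0,0,0],[0,0,0.02,0,0,0],[0,0,0,0,0,0],[0,0,0,0,0,0]]]'
```

```text
t: 67.88
ee_pos: [473.3, -194.0, 31.3]
tool_rot: [2.834, 1.352, 0.001]
contact_force: [0.1, 1.1, -1.4]
width: 0.622
grasp_force: 64.1
t: 68.3
ee_pos: [472.5, -193.6, 27.6]
tool_rot: [-2.836, -1.353, 0.0]
contact_force: [0.3, 0.1, -1.3]
width: 0.619
grasp_force: 64.1
```

```bash
python3 -m inch '[[[0,0,0.04,0,0,0],[0,0,0,0,0,0],[0,0,0.03,0,0,0],[0,0,0,0,0,0],[0,0,0,0,0,0]]]'
python3 -m inch '[[[0,0,0,0,0,0],[0,0,0,0,0,0],[0,0,0,0,0,0],[0,0,0,0,0,0],[0,0,-0.3,0,0,0],[0,0,-0.6,0,0,0],[0,0,-0.9,0,0,0],[0,0,-0.9,0,0,0],[0,0,-0.9,0,0,0],[0,0,-0.9,0,0,0],[0,0,-0.9,0,0,0],[0,0,-0.3,0,0,0],[0,0,0,0,0,0],[0,0,0,0,0,0],[0,0,0,0,0,0]]]' 1
python3 m.py
python3 -c "from h import *;go(543.7,380,20,-23)"
```

```text
t: 68.72
ee_pos: [472.7, -193.7, 27.1]
tool_rot: [-2.835, -1.353, 0.001]
contact_force: [-4.3, 1.8, 9.1]
width: 0.622
grasp_force: 65.1
t: 69.97
ee_pos: [471.5, -193.0, 166.6]
tool_rot: [-2.833, -1.351, 0.003]
contact_force: [0.3, 0.3, 0.4]
width: 1.001
grasp_force: 0.0
top 0.5 [144. 217.] 270 [543.  385.1] [543. 385.] [29. 64.] 67.1
block_1_bore 0.64 [331. 234.] [ 501. -168.]
side 0.8 [191. 178.] 323 [527.6 352.6] [527.5 351.8] [97. 60.] 61.2
side 0.56 [305. 277.] 184 [ 498.8 -164.7] [ 499.7 -162.9] [35. 36.] 51.6
block_1_bore 0.69 [305. 272.] [ 511. -152.]
t 70.3 tcp [ 472.1 -193.3  167.3] ydir -39.0 tilt [-0.002  0.001] F [-0.1 -0.1  0.2] w 0.996 g 0.0 j6 0.15
 az units -4.0 shift units [22.23 -6.31  5.9 ] rows>= 23 j6-> 1.01
 az units 41.0 shift units [-22.23   6.33   5.89] rows>= 23 j6-> 4.15
```

```bash
python3 -m inch '[[[0,0,0,0,0,-1],[0,0,0,0,0,-1],[0,0,0,0,0,-1],[0,0,0,0,0,-1],[0.5,-0.15,0,0,0,0],[0.9,-0.26,0,0,0,0],[0.9,-0.26,0,0,0,0],[0.9,-0.26,0,0,0,0],[0.9,-0.26,0,0,0,0],[0.9,-0.26,0,0,0,0],[0.9,-0.26,0,0,0,0],[0.9,-0.26,0,0,0,0],[0.9,-0.26,0,0,0,0],[0.9,-0.26,0,0,0,0],[0.9,-0.26,0,0,0,0],[0.9,-0.26,0,0,0,0],[0.9,-0.26,0,0,0,0],[0.9,-0.26,0,0,0,0],[0.9,-0.26,0,0,0,0],[0.9,-0.26,0,0,0,0]]]'
python3 -m inch '[[[0.9,-0.26,0,0,0,0],[0.9,-0.26,0,0,0,0],[0.9,-0.26,0,0,0,0],[0.9,-0.26,0,0,0,0],[0.9,-0.26,0,0,0,0],[0.9,-0.26,0,0,0,0],[0.9,-0.26,0,0,0,0],[0.8,-0.2,0,0,0,0],[0.6,-0.15,0.3,0,0,0],[0.3,-0.1,0.6,0,0,0],[0,0,0.8,0,0,0],[0,0,0.8,0,0,0],[0,0,0.6,0,0,0],[0,0,0.3,0,0,0],[0,0,0,0,0,0],[0,0,0,0,0,0]]]'
python3 -c "from h import *;go(543.7,380,20,-23)"
```

```text
t: 71.93
ee_pos: [515.4, 170.2, 168.0]
tool_rot: [-2.621, -1.732, 0.001]
contact_force: [-0.1, -0.5, -0.2]
width: 1.0
grasp_force: 0.0
t: 73.27
ee_pos: [541.8, 374.5, 83.1]
tool_rot: [-2.62, -1.733, 0.001]
contact_force: [0.1, 0.9, 0.2]
width: 0.999
grasp_force: 0.0
t 73.3 tcp [541.8 374.5  83.1] ydir -23.0 tilt [-0.001 -0.   ] F [0.1 0.9 0.2] w 0.999 g 0.0 j6 0.9
 az units -0.01 shift units [ 0.24 -0.01  2.52] rows>= 3 j6-> 1.01
 az units 44.99 shift units [-0.23  0.02  2.52] rows>= 3 j6-> 4.15
```

```bash
python3 -m inch '[[[0.14,0,0,0,0,0],[0.1,0,0.2,0,0,0],[0,0,0.5,0,0,0],[0,0,0.5,0,0,0],[0,0,0.5,0,0,0],[0,0,0.4,0,0,0],[0,0,0.3,0,0,0],[0,0,0.12,0,0,0],[0,0,0,0,0,0],[0,0,0,0,0,0]]]'
python3 -m inch '[[[0,0,0,0,0,0],[0,0,0,0,0,0],[0,0,0,0,0,0],[0,0,0,0,0,0],[0,0,0,0,0,0],[0,0,0,0,0,0],[0,0,0,0,0,0],[0,0,0,0,0,0],[0,0,0,0,0,0],[0,0,0,0,0,0]]]' -0.7 60
python3 -m inch '[[[0,0,-0.2,0,0,0],[0,0,-0.4,0,0,0],[0,0,-0.7,0,0,0],[0,0,-0.9,0,0,0],[0,0,-0.9,0,0,0],[0,0,-0.9,0,0,0],[0,0,-0.5,0,0,0],[0,0,0,0,0,0],[0,0,0,0,0,0],[0,0,0,0,0,0]]]'
python3 -c "
from h import *
u,v=490,109
go(.777*u+.629*v,-.629*u+.777*v,80,-39)"
```

```text
t: 74.1
ee_pos: [544.4, 380.0, 20.1]
tool_rot: [-2.62, -1.734, 0.0]
contact_force: [0.5, -0.2, -0.2]
width: 0.999
grasp_force: 0.0
t: 74.93
ee_pos: [545.7, 380.8, 21.9]
tool_rot: [2.62, 1.734, 0.005]
contact_force: [0.5, 0.1, 5.6]
width: 0.739
grasp_force: 66.2
t: 75.77
ee_pos: [543.1, 379.2, 130.9]
tool_rot: [-2.619, -1.734, 0.005]
contact_force: [0.6, -0.6, -1.0]
width: 0.738
grasp_force: 65.5
t 75.8 tcp [543.1 379.2 130.9] ydir -23.0 tilt [-0.003 -0.002] F [ 0.6 -0.6 -1. ] w 0.738 g 65.5 j6 0.91
 az units 4.0 shift units [-21.09  12.26   2.07] rows>= 22 j6-> 0.22
 az units -41.0 shift units [ 21.1  -12.25   2.  ] rows>= 22 j6-> -2.92
```

```bash
python3 -m inch '[[[0,0,0,0,0,1],[0,0,0,0,0,1],[0,0,0,0,0,1],[0,0,0,0,0,1],[-0.4,0.25,0,0,0,0],[-0.8,0.47,0,0,0,0],[-0.9,0.52,0,0,0,0],[-0.9,0.52,0,0,0,0],[-0.9,0.52,0,0,0,0],[-0.9,0.52,0,0,0,0],[-0.9,0.52,0,0,0,0],[-0.9,0.52,0,0,0,0],[-0.9,0.52,0,0,0,0],[-0.9,0.52,0,0,0,0],[-0.9,0.52,0,0,0,0],[-0.9,0.52,0,0,0,0],[-0.9,0.52,0,0,0,0],[-0.9,0.52,0,0,0,0],[-0.9,0.52,0,0,0,0],[-0.9,0.52,0,0,0,0]]]'
python3 -m inch '[[[-0.9,0.52,0,0,0,0],[-0.9,0.52,0,0,0,0],[-0.9,0.52,0,0,0,0],[-0.9,0.52,0,0,0,0],[-0.9,0.52,0,0,0,0],[-0.8,0.47,0,0,0,0],[-0.8,0.47,0,0,0,0],[-0.6,0.35,0,0,0,0],[-0.4,0.25,0,0,0,0],[-0.2,0.12,0,0,0,0],[0,0,0,0,0,0],[0,0,0,0,0,0],[0,0,0,0,0,0]]]'
python3 -c "
from h import *
u,v=490,109
go(.777*u+.629*v,-.629*u+.777*v,80,-39)"
```

```text
t: 77.43
ee_pos: [480.5, -15.5, 131.3]
tool_rot: [-2.833, -1.355, 0.004]
contact_force: [-0.4, 0.8, -0.3]
width: 0.736
grasp_force: 65.4
t: 78.52
ee_pos: [450.4, -221.8, 132.4]
tool_rot: [-2.834, -1.353, 0.0]
contact_force: [0.0, -0.1, -0.7]
width: 0.737
grasp_force: 65.5
t 78.5 tcp [ 450.4 -221.8  132.4] ydir -38.9 tilt [-0.001  0.001] F [ 0.  -0.1 -0.7] w 0.737 g 65.5 j6 0.08
 az units 0.02 shift units [-0.08  0.01  2.09] rows>= 3 j6-> 0.22
 az units -44.98 shift units [ 0.08 -0.01  2.09] rows>= 3 j6-> -2.92
```

```bash
python3 -m inch '[[[-0.08,0.01,0.4,0,0,0],[0,0,0.8,0,0,0],[0,0,0.9,0,0,0],[0,0,0.8,0,0,0],[0,0,0.5,0,0,0],[0,0,0.3,0,0,0],[0,0,0.2,0,0,0],[0,0,0.1,0,0,0],[0,0,0,0,0,0],[0,0,0,0,0,0],[0,0,0,0,0,0]]]'
python3 -m inch '[[[0,0,0.05,0,0,0],[0,0,0.05,0,0,0],[0,0,0,0,0,0],[0,0,0,0,0,0]]]'
python3 -m inch '[[[0,0,0.05,0,0,0],[0,0,0,0,0,0],[0,0,0,0,0,0]]]'
```

```text
t: 79.43
ee_pos: [450.4, -225.1, 33.8]
tool_rot: [2.834, 1.352, 0.002]
contact_force: [-0.2, -0.5, -1.1]
width: 0.734
grasp_force: 65.6
t: 79.77
ee_pos: [449.5, -224.6, 30.4]
tool_rot: [2.836, 1.352, 0.0]
contact_force: [-0.3, 0.2, -1.9]
width: 0.737
grasp_force: 65.6
t: 80.02
ee_pos: [449.5, -224.5, 28.9]
tool_rot: [-2.835, -1.352, 0.0]
contact_force: [0.6, -0.3, -1.2]
width: 0.737
grasp_force: 65.6
```

```bash
python3 -m inch '[[[0,0,0.05,0,0,0],[0,0,0,0,0,0],[0,0,0.04,0,0,0],[0,0,0,0,0,0],[0,0,0,0,0,0]]]'
python3 -m inch '[[[0,0,0,0,0,0],[0,0,0,0,0,0],[0,0,0,0,0,0],[0,0,0,0,0,0],[0,0,-0.3,0,0,0],[0,0,-0.6,0,0,0],[0,0,-0.9,0,0,0],[0,0,-0.9,0,0,0],[0,0,-0.3,0,0,0],[0,0,0,0,0,0],[0,0,0,0,0,0]]]' 1
python3 -c "
from h import *
u,v=490-47-40,147
go(.777*u+.629*v,-.629*u+.777*v,100,51)"
```

```text
t: 80.43
ee_pos: [449.7, -224.6, 26.9]
tool_rot: [2.835, 1.352, 0.0]
contact_force: [-0.1, -0.1, -0.2]
width: 0.732
grasp_force: 65.7
t: 81.35
ee_pos: [449.7, -224.7, 102.1]
tool_rot: [2.835, 1.352, 0.001]
contact_force: [0.8, 0.6, -1.7]
width: 0.996
grasp_force: 0.0
t 81.3 tcp [ 449.7 -224.7  102.1] ydir -39.0 tilt [ 0.001 -0.001] F [ 0.8  0.6 -1.7] w 0.996 g 0.0 j6 0.08
 az units -22.5 shift units [3.52 1.55 0.09] rows>= 4 j6-> -1.22
 az units 22.5 shift units [-3.52 -1.55  0.08] rows>= 4 j6-> 1.92
```

All three blocks are in. I'll turn the tool across the tote, move behind its lower wall and check the alignment.

```bash
python3 -m inch '[[[0,0,0,0,0,-1],[0,0,0,0,0,-1],[0,0,0,0,0,-1],[0,0,0,0,0,-1],[0,0,0,0,0,-1],[0,0,0,0,0,-1],[0,0,0,0,0,-1],[0,0,0,0,0,-1],[0,0,0,0,0,-1],[0,0,0,0,0,-1],[0,0,0,0,0,-1],[0,0,0,0,0,-1],[0,0,0,0,0,-1],[0,0,0,0,0,-1],[0,0,0,0,0,-1],[0,0,0,0,0,-1],[0,0,0,0,0,-1],[0,0,0,0,0,-1],[0,0,0,0,0,-1],[0,0,0,0,0,-1]]]'
python3 -m inch '[[[0,0,0,0,0,-1],[0,0,0,0,0,-1],[0,0,0,0,0,-0.5],[0.5,0.2,0,0,0,0],[0.9,0.4,0,0,0,0],[0.9,0.4,0,0,0,0],[0.7,0.3,0,0,0,0],[0.4,0.2,0,0,0,0],[0.1,0.05,0,0,0,0],[0,0,0,0,0,0],[0,0,0,0,0,0],[0,0,0,0,0,0]]]'
python3 r.py;python3 -c "
from h import *
u,v=490-47-40,147
go(.777*u+.629*v,-.629*u+.777*v,0,51)
p=grab_frame('side');save(p,'s9.png',(230,220,370,360),5)"
```

```text
t: 83.02
ee_pos: [448.1, -223.6, 99.6]
tool_rot: [-1.296, -2.857, -0.001]
contact_force: [0.1, -0.3, 0.3]
width: 1.001
grasp_force: 0.0
t: 84.02
ee_pos: [406.7, -140.3, 102.0]
tool_rot: [1.049, 2.96, -0.001]
contact_force: [-0.6, -0.5, -0.7]
width: 1.001
grasp_force: 0.0
top tote 0.71 [[325, 214], [367, 247], [356, 263], [307, 237]]
  z 28 [[559.0, -152.0], [464.0, -276.0], [417.0, -244.0], [491.0, -99.0]]
top ramp 0.73 [[367, 154], [419, 194], [380, 244], [327, 203]]
  z 0 [[746.0, -280.0], [626.0, -438.0], [474.0, -320.0], [595.0, -160.0]]
  z 16 [[743.0, -277.0], [624.0, -433.0], [474.0, -317.0], [593.0, -158.0]]
  z 26 [[741.0, -276.0], [623.0, -430.0], [474.0, -315.0], [592.0, -157.0]]
side tote 0.79 [[322, 268], [330, 331], [284, 333], [282, 269]]
  z 28 [[561.0, -152.0], [447.0, -294.0], [378.0, -245.0], [491.0, -101.0]]
side ramp 0.73 [[422, 262], [449, 327], [446, 340], [346, 340], [336, 265]]
  z 0 [[783.0, -258.0], [657.0, -417.0], [624.0, -433.0], [475.0, -312.0], [618.0, -141.0]]
  z 16 [[765.0, -269.0], [641.0, -423.0], [609.0, -439.0], [463.0, -321.0], [603.0, -154.0]]
  z 26 [[753.0, -275.0], [631.0, -428.0], [599.0, -443.0], [456.0, -327.0], [594.0, -162.0]]
tote 0.67 [338. 242.] [ 477. -195.]
tote_floor 0.92 [335. 243.] [ 476. -184.]
tote_floor 0.48 [233. 145.] [766. 126.]
tote_floor 0.2 [353. 222.] [ 540. -238.]
ramp 0.8 [352. 222.] [ 538. -236.]
ramp 0.6 [264. 186.] [642.  30.]
deck 0.68 [382. 190.] [ 637. -323.]
deck 0.39 [403. 271.] [ 394. -385.]
deck 0.22 [263. 188.] [635.  34.]
t 84.6 tcp [ 405.9 -139.5  101.8] ydir 51.0 tilt [ 0. -0.] F [-0.6  1.   0.8] w 1.001 g 0.0 j6 -1.38
 az units -0.0 shift units [ 0.02 -0.    4.07] rows>= 5 j6-> -1.22
 az units 45.0 shift units [-0.02  0.    4.07] rows>= 5 j6-> 1.92
```

The tote sits within about 4 mm of the ramp's midline and parallel to it; the guides leave ±10 mm. Starting the push.

```bash
python3 -m inch '[[[0,0,0.5,0,0,0],[0,0,0.8,0,0,0],[0,0,0.9,0,0,0],[0,0,0.8,0,0,0],[0,0,0.5,0,0,0],[0,0,0.3,0,0,0],[0,0,0.2,0,0,0],[0,0,0,0,0,0],[0,0,0,0,0,0]]]'
python3 -m inch '[[[-0.2,0,0,0,0,0],[-0.3,0,0,0,0,0],[-0.3,0,0,0,0,0],[-0.2,0,0,0,0,0],[-0.2,0,0,0,0,0],[-0.2,0,0,0,0,0],[-0.2,0,0,0,0,0],[-0.2,0,0,0,0,0],[-0.2,0,0,0,0,0],[-0.2,0,0,0,0,0],[0,0,0,0,0,0]]]'
cat > q.py <<'E'
import subprocess
from h import *
o=observe()["ee_pos"];print("tcp u,v,z",round(.777*o[0]-.629*o[1],1),round(.629*o[0]+.777*o[1],1),round(o[2],1))
for n in("top","side"):
    p=grab_frame(n);m=regions_of(p,"tote")
    if not m: continue
    k=m[0]["pixels"].astype(np.uint8)
    c=max(cv2.findContours(k,cv2.RETR_EXTERNAL,cv2.CHAIN_APPROX_NONE)[0],key=cv2.contourArea)
    W=np.array([world(p,q,30)[:2] for q in c[:,0]],np.float32);r=cv2.minAreaRect(W)
    U=W@np.array([[.777,.629],[-.629,.777]]);print(n,round(m[0]["confidence"],2),"u",U[:,0].min().round(),U[:,0].max().round(),"v",U[:,1].min().round(),U[:,1].max().round(),"rect",np.round(r[1]),round(r[2],1))
    marks(p,"tote",8,.5)
E
python3 q.py
```

```text
t: 85.37
ee_pos: [406.4, -139.7, 2.2]
tool_rot: [1.048, 2.961, -0.0]
contact_force: [-0.5, 0.1, 1.2]
width: 1.001
grasp_force: 0.0
t: 86.28
ee_pos: [448.1, -173.8, 1.3]
tool_rot: [-1.048, -2.959, -0.001]
contact_force: [-1.6, 1.4, -0.4]
width: 1.0
grasp_force: 0.9
tcp u,v,z 457.4 146.8 1.3
top 0.96 u 466.0 560.0 v 71.0 236.0 rect [165.  94.] 51.1
tote 0.61 [340. 238.] [ 489. -199.]
tote 0.51 [350. 226.] [ 527. -227.]
side 0.83 u 468.0 563.0 v 46.0 233.0 rect [189.  93.] 49.4
```

Contact made and the tote is straight (51.1°). Pushing on.

```bash
python3 -m inch '[[[-0.2,0,0,0,0,0],[-0.25,0,0,0,0,0],[-0.25,0,0,0,0,0],[-0.25,0,0,0,0,0],[-0.25,0,0,0,0,0],[-0.25,0,0,0,0,0],[-0.25,0,0,0,0,0],[-0.25,0,0,0,0,0],[-0.25,0,0,0,0,0],[-0.25,0,0,0,0,0],[0,0,0,0,0,0]]]'
python3 q.py
python3 -m inch '[[[-0.2,0,0,0,0,0],[-0.25,0,0,0,0,0],[-0.25,0,0,0,0,0],[-0.25,0,0,0,0,0],[-0.25,0,0,0,0,0],[-0.25,0,0,0,0,0],[0,0,0,0,0,0]]]'
python3 q.py
```

```text
t: 87.5
ee_pos: [496.7, -213.0, 1.6]
tool_rot: [1.049, 2.961, -0.0]
contact_force: [-2.5, 0.8, -1.9]
width: 0.998
grasp_force: 1.1
tcp u,v,z 519.9 147.0 1.6
top 0.69 u 531.0 626.0 v 74.0 235.0 rect [178.  84.] 79.8
tote 0.84 [355. 219.] [ 548. -243.]
side 0.82 u 529.0 627.0 v 46.0 247.0 rect [208.  94.] 46.0
t: 88.38
ee_pos: [522.7, -234.0, 1.6]
tool_rot: [-1.046, -2.956, -0.003]
contact_force: [-6.0, 4.4, 4.9]
width: 0.995
grasp_force: 3.8
tcp u,v,z 553.4 147.0 1.6
top 0.83 u 563.0 658.0 v 72.0 236.0 rect [163.  95.] 51.2
tote 0.94 [362. 210.] [ 573. -265.]
tote 0.7 [355. 200.] [ 603. -242.]
side 0.62 u 561.0 661.0 v 59.0 254.0 rect [196. 100.] 51.0
```

```bash
python3 -m inch '[[[-0.2,0,-0.02,0,0,0],[-0.25,0,-0.03,0,0,0],[-0.25,0,-0.03,0,0,0],[-0.25,0,-0.03,0,0,0],[-0.25,0,-0.03,0,0,0],[-0.25,0,-0.03,0,0,0],[-0.25,0,-0.03,0,0,0],[-0.25,0,-0.03,0,0,0],[-0.25,0,-0.03,0,0,0],[-0.25,0,-0.03,0,0,0],[-0.25,0,-0.03,0,0,0],[-0.2,0,-0.02,0,0,0],[0,0,0,0,0,0],[0,0,0,0,0,0]]]'
python3 q.py
```

```text
t: 89.85
ee_pos: [582.2, -282.1, 10.9]
tool_rot: [1.048, 2.958, -0.001]
contact_force: [-0.7, 0.7, -1.1]
width: 1.002
grasp_force: 0.0
tcp u,v,z 629.8 147.0 10.9
top 0.82 u 637.0 737.0 v 190.0 237.0 rect [ 47. 100.] 50.5
tote 0.78 [378. 192.] [ 629. -312.]
side 0.83 u 635.0 739.0 v 56.0 123.0 rect [ 66. 103.] 50.8
tote 0.89 [398. 300.] [ 632. -309.]
```

```bash
python3 -m inch '[[[-0.1,0,-0.02,0,0,0],[-0.1,0,-0.02,0,0,0],[-0.1,0,0,0,0,0],[-0.1,0,0,0,0,0],[0,0,0,0,0,0],[0,0,0,0,0,0]]]'
python3 q.py
python3 -m inch '[[[-0.1,0,0,0,0,0],[-0.1,0,0,0,0,0],[0,0,0,0,0,0],[0,0,0,0,0,0]]]'
python3 q.py
```

```text
t: 90.65
ee_pos: [588.3, -287.2, 10.8]
tool_rot: [-1.048, -2.961, -0.0]
contact_force: [-2.4, 1.3, -1.2]
width: 1.001
grasp_force: 1.1
tcp u,v,z 637.8 146.9 10.8
top 0.56 u 643.0 742.0 v 190.0 235.0 rect [45. 99.] 50.8
tote 0.89 [381. 191.] [ 633. -320.]
side 0.71 u 642.0 748.0 v 56.0 241.0 rect [185. 105.] 50.2
tote 0.68 [404. 302.] [ 634. -321.]
t: 91.28
ee_pos: [592.1, -289.9, 11.2]
tool_rot: [-1.049, -2.959, -0.002]
contact_force: [-3.3, 4.0, 0.1]
width: 1.001
grasp_force: 2.5
tcp u,v,z 642.4 147.2 11.2
top 0.67 u 647.0 746.0 v 190.0 235.0 rect [46. 98.] 52.0
tote 0.95 [381. 189.] [ 638. -320.]
side 0.87 u 647.0 750.0 v 56.0 123.0 rect [ 66. 103.] 50.8
tote 0.67 [405. 272.] [ 714. -261.]
```

```bash
python3 -m inch '[[[-0.08,0,0,0,0,0],[-0.08,0,0,0,0,0],[0,0,0,0,0,0],[0,0,0,0,0,0]]]'
python3 q.py
python3 -m inch '[[[-0.08,0,0,0,0,0],[-0.08,0,0,0,0,0],[0,0,0,0,0,0],[0,0,0,0,0,0]]]'
python3 q.py
```

```text
t: 91.92
ee_pos: [592.1, -289.9, 11.1]
tool_rot: [-1.046, -2.95, -0.006]
contact_force: [-11.0, 9.4, 9.0]
width: 1.004
grasp_force: 7.4
tcp u,v,z 642.4 147.2 11.1
top 0.93 u 647.0 745.0 v 196.0 236.0 rect [ 36. 100.] 45.8
tote 0.67 [372. 178.] [ 672. -295.]
tote 0.54 [378. 187.] [ 644. -313.]
side 0.74 u 645.0 752.0 v 56.0 131.0 rect [ 75. 106.] 50.8
tote 0.65 [407. 303.] [ 637. -326.]
t: 92.55
ee_pos: [592.1, -289.8, 11.1]
tool_rot: [-1.043, -2.941, -0.01]
contact_force: [-18.9, 15.2, 16.8]
width: 1.001
grasp_force: 12.2
tcp u,v,z 642.3 147.3 11.1
top 0.73 u 649.0 749.0 v 187.0 236.0 rect [48. 99.] 53.8
tote 0.78 [381. 190.] [ 636. -320.]
side 0.63 u 647.0 751.0 v 56.0 117.0 rect [ 58. 106.] 58.2
tote 0.91 [404. 302.] [ 637. -319.]
```

The push is blocked. I'll back off and look: is it on the stop and down, or not?

```bash
python3 -m inch '[[[0.16,0,0,0,0,0],[0.2,0,-0.1,0,0,0],[0.6,0,-0.4,0,0,0],[0.9,0,-0.6,0,0,0],[0.9,0,-0.6,0,0,0],[0.9,0,-0.6,0,0,0],[0.9,0,-0.6,0,0,0],[0.9,0,-0.6,0,0,0],[0.5,0,0,0,0,0],[0,0,0,0,0,0],[0,0,0,0,0,0],[0,0,0,0,0,0]]]'
python3 q.py
python3 -c "
from h import *
s=grab_frame('side');t=grab_frame('top')
a=cv2.resize(s['image'][235:345,325:455],None,fx=3.05,fy=3.05,interpolation=cv2.INTER_CUBIC)
b=cv2.resize(t['image'][145:255,320:450],None,fx=3.05,fy=3.05,interpolation=cv2.INTER_CUBIC)
cv2.imwrite('pics/fin.png',np.hstack([a,b])[:,:,::-1])"
```

```text
t: 93.85
ee_pos: [484.6, -203.0, 99.6]
tool_rot: [1.048, 2.958, -0.001]
contact_force: [-0.3, 0.2, 0.0]
width: 0.999
grasp_force: 0.0
tcp u,v,z 504.2 147.1 99.6
top 0.8 u 647.0 749.0 v 68.0 236.0 rect [169. 102.] 51.1
tote 0.74 [380. 189.] [ 638. -318.]
side 0.77 u 643.0 752.0 v 56.0 241.0 rect [185. 110.] 50.9
tote 0.61 [405. 303.] [ 635. -325.]
```

View pics/fin.png

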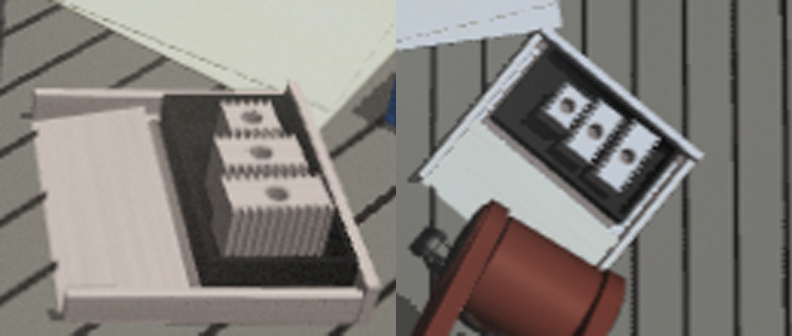

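```bash
python3 - <<'E'
from h import *
t=grab_frame("top");s=grab_frame("side")
T=lambda x,y:(320+(x-396.5)/3.05,145+y/3.05);S=lambda x,y:(325+x/3.05,235+y/3.05)
for n,a,b in(("back far",(490,120),(163,95)),("back near",(620,228),(200,287)),("bore1",(568,105),(252,117)),("bore3",(596,131),(261,153)),("bore4",(628,156),(278,193)),("lip far",(478,120),(150,108))):
    w=tri([t,s],[T(*a),S(*b)]);print(n,w.round(0),"u",round(.777*w[0]-.629*w[1]),"v",round(.629*w[0]+.777*w[1]))
# block verticality/tilt from bores: expected z 8+49=57 if level
for n in("block_1_bore",):
    for p in(t,s): marks(p,n,57,.3)
E
```

```text
back far [ 650. -229.   36.] u 649 v 231
back near [ 547. -356.   18.] u 649 v 67
bore1 [ 662. -298.   56.] u 702 v 184
bore3 [ 637. -325.   56.] u 699 v 148
bore4 [ 614. -356.   57.] u 701 v 110
lip far [ 652. -219.   17.] u 645 v 240
block_1_bore 0.6 [378. 179.] [ 663. -303.]
block_1_bore 0.58 [404. 274.] [ 655. -296.]
```

The bores triangulate to z≈56–57 (57 expected with the tote level on the deck) and sit about 135 mm from the ramp's foot. So the tote is level behind the lip with all three blocks in it. Handing in.

```bash
python3 -c "
from cell import *
print(close_job())"
```

```text
the job is handed in; nothing more can be done
None
```

I handed the job in at about 95 s with everything asked for done: the bores of blocks 1, 3 and 4 gauged in that order (block_2 was not on the bench), the gauge hung back in its fork, and all three blocks in the tote, which sits level on the deck behind the lip; on block_1 the rod first touched the top face at up to about 21 N before going in.

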